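# Empty the tipping hopper into the catch tray and lock it

### The job

Bring the empty aluminium catch tray under the spout of the yellow tipping hopper, square on the yellow corner marks and with its black grip on the same side as the red wing screw. Lift the hopper's handle so that it tips forward over its wheels until both parts have slid out into the tray, then lower it gently back onto its rests without letting it drop, and last screw the red wing screw clockwise until it stops tight. Leave the other things on the cart where they are.

Things in the scene. Friction and masses are not known exactly. Their poses are not given: they have to be found in the camera images.
- stand: Fixed stand of the yellow tipping hopper, origin on the cart top under the axle. x level: the direction in which the load tips out (roughly to the robot's left); y level along the axle (roughly towards the robot); z up. Dark base plate 8 mm thick from x -140 to +16, y -83 to +163 mm; blue cheeks with two small wheels (52 mm across) at y +-66 to 86 mm.
- hopper_axle (a point): Middle of the hopper's axle, 105 mm above the cart top, on the fixed stand, axes those of the stand. The hopper turns about this y axis: the handle side (-x) rises, the spout (+x) sinks.
- hopper_spout (a point): Middle of the front edge of the hopper's floor, at rest 60 mm ahead of the axle and 20 mm above it. The hopper is a yellow open-fronted scoop: inner floor 146 x 90 mm, level at the start; rear wall 88 mm behind the axle, its top 77 mm above the axle; side walls to 67 mm above the axle, outside at y +-51 mm.
- hopper_bar (a point): Middle of the hopper's handle: round black cross bar, 14 mm thick, along the axle direction, on two 12 mm steel arms with 72 mm free between them for the fingers. At rest it lies 170 mm behind the axle and 30 mm above it, 135 mm over the cart top; 73 mm clear to the rear wall. It moves and turns with the hopper.
- hopper (a joint): Tipping angle of the hopper: 0 = level on its rests, grows as the handle is lifted, stop at 1.05 rad. Lifting takes less than about 6 N at the handle; the hopper falls back by itself if let go. The parts slide out somewhere between 0.4 rad and the stop.
- tray_spot (a point): Centre of the place with yellow corner marks on the cart top under the spout, 100 mm ahead of the axle, z = 0, axes those of the stand. The tray's centre belongs here, tray x along this x, its grip towards +y.
- tray_floor (a point): Centre of the inner floor of the loose aluminium catch tray, 3 mm above the tray's underside. Tray 150 mm (its x) by 130 mm (its y) by 30 mm high, walls 3 mm, 0.6 kg; it may be slid along the cart top or carried. Its grip stands outside its +y wall. z up.
- tray_grip (a point): Grip of the tray: an upright black block, 44 mm (tray x) by 16 mm (tray y), top 58 mm above the tray's underside. This point is its middle, 76 mm from the tray's centre along tray y, 40 mm above the underside. Axes as the tray's. Pinch it across tray y: its inner face is 3 mm outside the tray wall, which ends 28 mm below the grip's top.
- alu_block_mid (a point): Centre of a bright aluminium block, 32 x 52 x 24 mm, lying in the hopper at the start.
- gauge_block_mid (a point): Centre of a grey steel block, 30 x 36 x 12 mm, lying in the hopper at the start.
- wing_grip (a point): Grip point of the red wing screw, on its axis, on the blue clamp block at the stand's robot side. z points out along the axis, leaning 35 degrees from vertical towards stand -x (the handle side). x runs along the wing bar: 50 mm long, 10 mm thick (y), top 10 mm outside this point, underside 14 mm inside it, the clamp block 38 mm inside it. Pinch it across y, tool along the axis.
- wing (a joint): Turn of the wing screw, clockwise positive seen from outside (looking at the red wing): starts loose at 0.1 to 0.6 rad, stops tight at 1.6 rad. At 0 the bar would point straight up the slope, at the stop it lies level, along stand y. Light friction (about 0.04 N m); it stays where left and does not move along its axis.
- bushing: Bystander: dark steel bushing, 37 mm across, 42 mm high, origin under its centre.
- nut_black: Bystander: black hexagon nut, 33 x 38 x 20 mm, origin under its centre.

How it is judged:
By the outcome, as a careful person would: the job done as asked, in the order asked, and still so for the second after the job is handed in, with the robot touching nothing.
It also fails if it takes over 72 s, if anything falls off the work surface, if the arm or the gripper's body presses on something with over 40 N, if the wrist force passes 120 N, or if a joint passes its speed limit or range.

### The arm

A 7-joint arm with a two-finger parallel gripper is mounted at the origin on a cart in front of the work surface, level with it; the furniture and walls round the work are solid. World frame = base frame: x ahead of the robot, y to its left, z up, the work surface at z = 0. Lengths are in m, angles in rad, forces in N, time in s.
With the tool pointing down it reaches from about 0.35 to 0.9 m from the base axis. Payload 8.1 kg.
Tool frame: the origin (TCP) lies midway between the tips of the shut fingers; the grasp point (between the pads) lies 19 mm behind it; x points along the fingers, y is the direction in which the jaws open and shut, and the axes are right-handed (so a half turn about x gives the same grasp; the last joint's range is limited). The gripper opens to 85 mm and grips with 20 to 120 N. Pads are 22 mm wide; open, the fingers measure 114 mm over their backs; the gripper's body (76 mm by 85 mm) begins 54 mm behind the grasp point. The pads swing forward as they close: fully open they stand 13 mm farther back than shut.
Start: joints at [1.207, 0.434, 0.025, 1.573, -0.012, 1.134, -0.075], TCP at [0.161, -0.604, 0.231] pointing down, gripper open.
Joint ranges: [-2.62, 2.62], [-0.44, 2.09], [-1.27, 1.32], [0.08, 2.57], [-1.32, 4.46], [0.12, 2], [-2.74, 2.74]. Speed limits (rad/s): [2.22, 2.22, 3.01, 3.01, 3.14, 3.14, 3.14].

### API

Orientations are given as a rotation vector (axis times angle).
In Python, from plant import get_state, grab_frame, manip gives the robot as it stands.
- The arm moves only by the tool drive_tool, never from a script. Its argument "deltas" is a list of rows, each an object of numbers: "tx", "ty", "tz": the shift along the world's x, y, z in mm; "yaw": the turn about the world's z in degrees. In form: [{"tx": .., "ty": .., "tz": .., "yaw": ..}, ...]. A call has 1 to 5 rows; each row shifts and turns the pose as measured when the row begins; what a row does not reach is not made up. A row lasts 1/8 s, in which the tool goes at most 62.5 mm and 10.7 degrees, less where a joint would pass 70% of its speed; a pose out of reach is approached as far as the arm can. A call is refused whole if a number of a shift passes 62.5 or a number of a turn 10.7, either way. A call with a gripper value outside its range is refused whole. "grip" is the opening, from -1 (shut) to 1 (fully open), so that 0 is half open, set as the call begins (left out, the last holds). The fingers move at their own pace and stop on an object; "grip_force" is the grip in N (left out, the last holds). Time passes only in rows, so rows that do not move let the fingers close. It gives the time, the measured TCP pose, the force and the opening at its end, in the units of the state.
- get_state(): the state, without advancing time (a new reading comes with each control period).
- grab_frame(name): name is "scene" or "top"; returns a dict with "color" (384x512x3 uint8, red, green, blue), "fx", "fy", "cx", "cy" (pixels), "rvec" (rotation vector, rad) and "tvec" (3), from world to camera coordinates, as OpenCV has them. Camera axes: x right, y down, z forward; pixel columns grow to the right and rows downward; lengths in m; the calibration is good to about 2 mm. A picture is of the moment at which its call begins. There is no depth.
- manip.sign_off(): hands the job in, once; it reports no verdict.
The state is a dict: "time_s": time; "joint_positions": joint angles; "joint_vel": joint speeds; "effort": joint torques, N m; "tcp_pos": TCP position; "ee_rot": TCP orientation; "contact_force": force on the tool from outside, world axes, zero at the start; "torque": the same for the moment, N m; "grip_width": finger opening in m.
Only numpy, scipy, OpenCV 4.12 (cv2) and the standard library are available. Lean on these libraries where they do the work, as an engineer would, in place of code of your own. Each camera call takes 0.05 s, during which the arm holds its last target.

## Working session

There is one attempt and no reset: what is moved stays moved. The work goes in short steps, Python scripts to look and compute and a tool call to move; the robot and the scene stay as the last step left them, time stands still between calls to the robot, and variables do not carry over. Pictures are saved under pics/ and viewed, and the job is handed in when it is done.

Besides the shell and the picture viewer there is one more tool, called after "Call:" by a JSON object that holds its "op" and its "data", one argument or row to a line. drive_tool: Moves the arm, as the interface text tells. Its arguments: {"type":"object","properties":{"deltas":{"type":"array"},"grip":{"type":"number"},"grip_force":{"type":"number"}},"required":["deltas"]}

```bash
ls; mkdir -p pics; python3 - <<'E'
from plant import get_state, grab_frame
import cv2
s=get_state();print(s)
for n in("scene","top"):
    f=grab_frame(n);cv2.imwrite(f"pics/{n}0.png",cv2.resize(f["color"][:,:,::-1],(800,600),interpolation=cv2.INTER_CUBIC))
    print(n,f["fx"],f["fy"],f["cx"],f["cy"],f["rvec"],f["tvec"])
E
```

```text
pics
{'time_s': 0.0, 'joint_positions': array([ 1.20741003,  0.43519261,  0.02498027,  1.57407945, -0.01158462,
        1.13397964, -0.07510012]), 'joint_vel': array([-0.00180207, -0.0005663 , -0.00155999,  0.00047203, -0.00016147,
        0.00165951, -0.00299357]), 'effort': array([ 4.46646873e-04, -6.70467496e+01,  1.02549959e+00, -3.16211915e+01,
        1.55458791e-02,  1.27079152e-02,  2.14574368e-05]), 'tcp_pos': array([ 0.16096203, -0.60341294,  0.23055174]), 'ee_rot': array([ 2.08260919,  0.27462948, -2.08334235]), 'contact_force': array([-0.54100459, -0.72955563, -0.17863735]), 'torque': array([-0.00013594,  0.03467401,  0.0033    ]), 'grip_width': 0.08539479446123376}
scene 362.8453874561525 362.8453874561525 254.8624586300692 190.09818626043466 [ 0.5828411  -2.63881706  1.24413681] [0.50244511 0.18609724 1.0707102 ]
top 404.65876602201024 404.65876602201024 256.65797358377455 187.65353661902464 [ 2.17078629 -2.17707367  0.06149367] [0.06682066 0.52999063 1.04009097]
```

View pics/scene0.png

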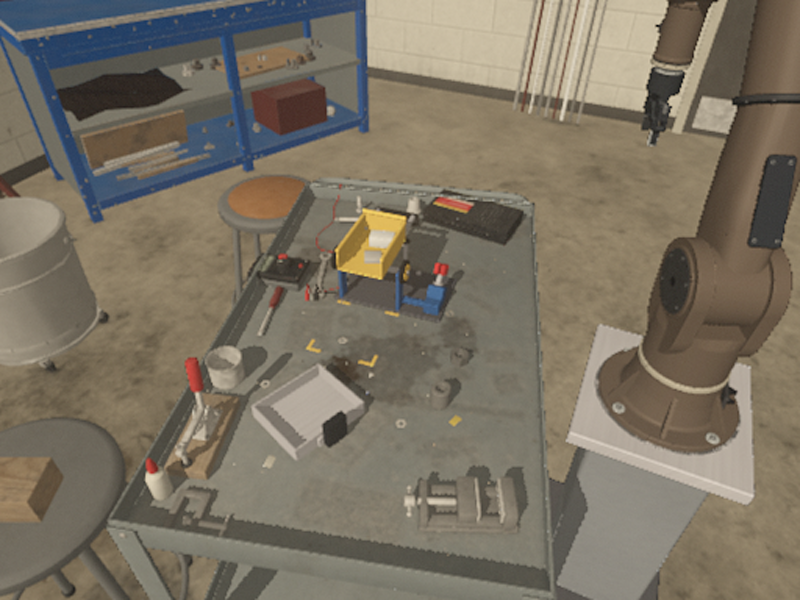

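View pics/top0.png

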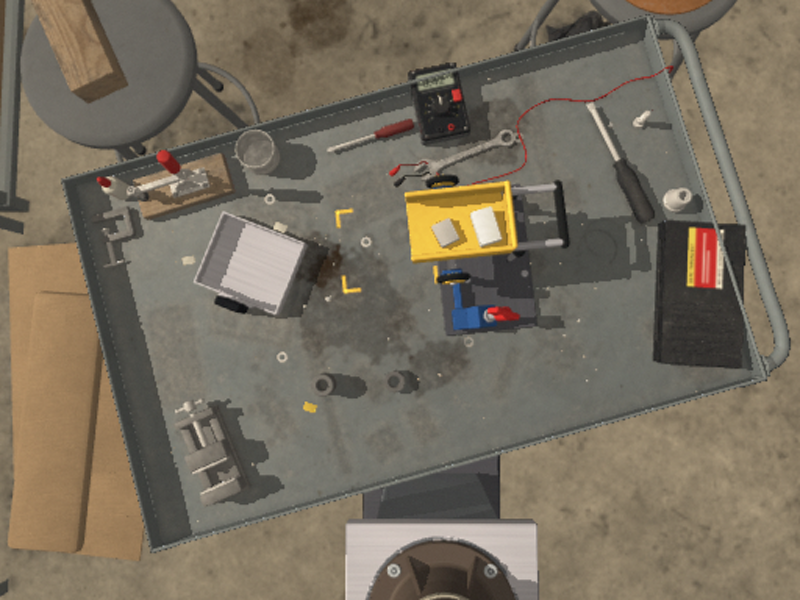

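```bash
cat > h.py <<'E'
import numpy as np, cv2
from scipy.spatial.transform import Rotation as Ro
from plant import get_state, grab_frame
def K(f): return np.array([[f["fx"],0,f["cx"]],[0,f["fy"],f["cy"]],[0,0,1]])
def plane(f,uv,z):
    R=Ro.from_rotvec(f["rvec"]).as_matrix();c=-R.T@f["tvec"]
    uv=np.atleast_2d(np.array(uv,float))
    d=np.c_[uv,np.ones(len(uv))]@np.linalg.inv(K(f)).T@R
    return (c+d*((z-c[2])/d[:,2])[:,None])
def proj(f,p):
    R=Ro.from_rotvec(f["rvec"]).as_matrix();q=(np.atleast_2d(p)@R.T+f["tvec"])@K(f).T
    return q[:,:2]/q[:,2:]
def tri(f1,a,f2,b):
    P=[K(f)@np.c_[Ro.from_rotvec(f["rvec"]).as_matrix(),f["tvec"]] for f in(f1,f2)]
    X=cv2.triangulatePoints(P[0],P[1],np.array(a,float).reshape(2,1),np.array(b,float).reshape(2,1))[:,0];return X[:3]/X[3]
def crop(f,x0,y0,x1,y1,name,s=5):
    c=f["color"][y0:y1,x0:x1,::-1];cv2.imwrite(name,cv2.resize(c,None,fx=s,fy=s,interpolation=cv2.INTER_CUBIC))
def tool():
    s=get_state();R=Ro.from_rotvec(s["ee_rot"]).as_matrix();return s,R
E
python3 - <<'E'
from h import *
import pickle
t=grab_frame("top");s=grab_frame("scene");pickle.dump((t,s),open("f0.pkl","wb"))
_,R=tool();print(R.round(3))
for n,f in(("top",t),("scene",s)):
    h=cv2.cvtColor(f["color"],cv2.COLOR_RGB2HSV)
    for c,lo,hi in(("yel",(20,120,100),(33,255,255)),("red",(0,150,110),(8,255,255)),("blue",(100,120,60),(125,255,255))):
        m=cv2.inRange(h,lo,hi)
        k,l,st,ce=cv2.connectedComponentsWithStats(m)
        for i in range(1,k):
            if st[i,4]>6: print(n,c,st[i],ce[i].round(1),plane(f,ce[i],0)[0].round(3))
crop(t,115,80,380,220,"pics/ct.png",3)
crop(s,140,110,310,300,"pics/cs.png",3)
E
```

```text
[[-0.     0.258 -0.966]
 [ 0.001 -0.966 -0.258]
 [-1.    -0.001  0.   ]]
top yel [ 259  115   72   54 2567] [293.3 140.7] [ 0.658 -0.033  0.   ]
top yel [277 117  13   3  19] [282.2 117.5] [ 0.722 -0.004  0.   ]
top yel [214 133  12  13  56] [217.9 137.7] [0.668 0.17  0.   ]
top yel [439 145   6  39 164] [441.7 163.9] [ 0.593 -0.427  0.   ]
top yel [277 170   4  11  27] [278.3 174.4] [0.567 0.008 0.   ]
top yel [219 176  12  12  55] [222.7 183.3] [0.544 0.157 0.   ]
top yel [283 179  14   3  24] [289.6 179.9] [ 0.552 -0.022  0.   ]
top yel [194 257   9   7  44] [197.8 260.2] [0.34  0.222 0.   ]
top red [289  57   6   8  41] [291.6  60.2] [ 0.881 -0.031  0.   ]
top red [357  63   8   1   8] [360.5  63. ] [ 0.871 -0.218  0.   ]
top red [341  65   7   4   7] [344.   66.3] [ 0.862 -0.173  0.   ]
top red [366  64  14   1  14] [372.5  64. ] [ 0.868 -0.25   0.   ]
top red [330  69  10  12  14] [333.8  74.2] [ 0.84  -0.145  0.   ]
top red [287  79   3   4   7] [287.9  80.9] [ 0.823 -0.02   0.   ]
top red [100  96  10  15  64] [104.4 100.7] [0.772 0.482 0.   ]
top red [336  96   1   7   7] [3
[... 1984 characters left out ...]
568  0.   ]
scene blue [94  4  8  3  9] [97.9  5.1] [ 2.905 -1.792  0.   ]
scene blue [228   6   5  31  88] [229.4  21.6] [ 1.63  -1.877  0.   ]
scene blue [  4   9  44   9 186] [24.7 13.3] [ 3.231 -1.305  0.   ]
scene blue [  0  25  39  90 131] [19.5 72.5] [ 2.205 -0.421  0.   ]
scene blue [229  40   6  44 139] [231.3  60.2] [ 1.228 -1.132 -0.   ]
scene blue [120  80   6   5  12] [121.8  82. ] [ 1.608 -0.573  0.   ]
scene blue [145  89   4   3   7] [146.9  90.1] [ 1.423 -0.549  0.   ]
scene blue [ 64 118  38  15 141] [ 81.9 125.2] [ 1.453 -0.127  0.   ]
scene blue [274 183  10  10  72] [278.3 186.9] [ 0.506 -0.1    0.   ]
scene blue [264 192  16   9  59] [273.  195.8] [ 0.504 -0.047  0.   ]
```

```bash
python3 - <<'E'
from h import *
import pickle
t,s=pickle.load(open("f0.pkl","rb"))
crop(t,255,110,375,220,"pics/ct2.png",5)
crop(s,200,120,300,220,"pics/cs2.png",6)
crop(s,155,225,240,295,"pics/cs3.png",8)
crop(t,120,130,240,205,"pics/ct3.png",6)
E
```

```text
(no output)
```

View pics/ct2.png

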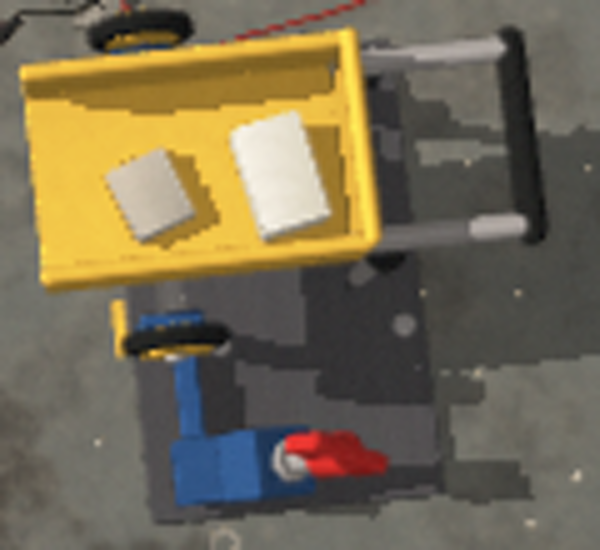

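View pics/cs2.png

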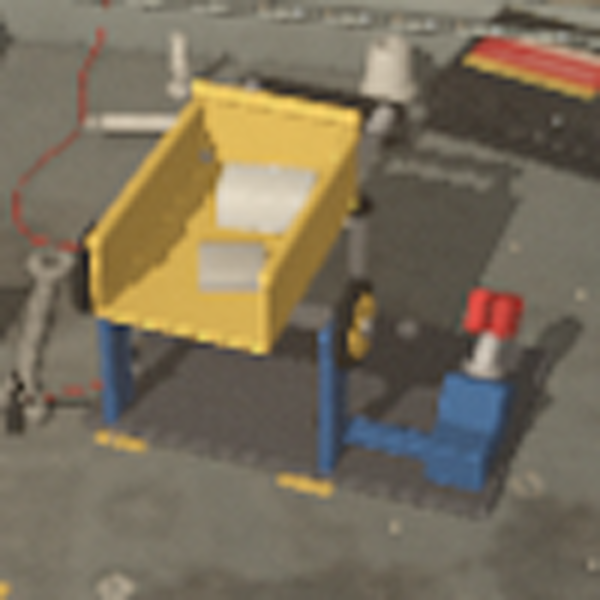

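View pics/ct3.png

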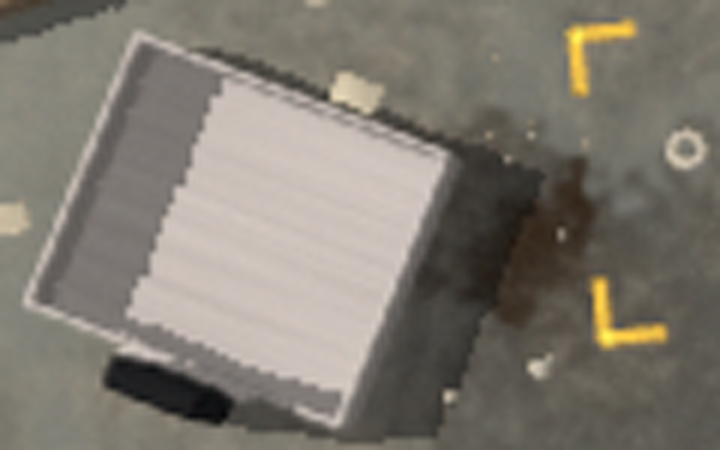

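View pics/cs3.png

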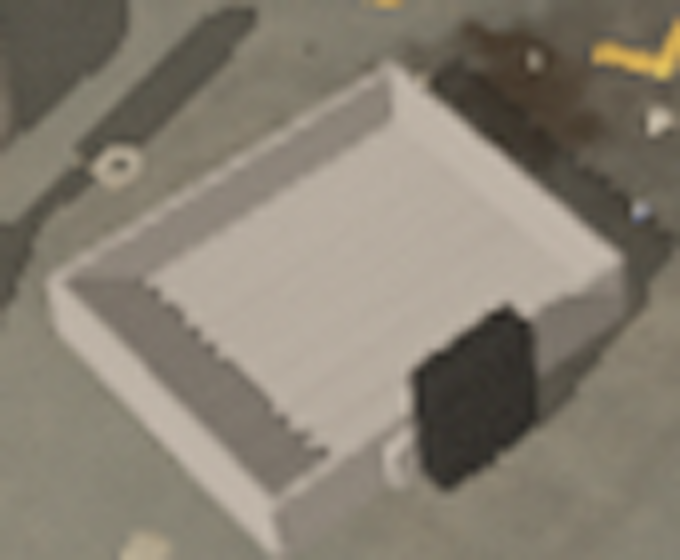

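```bash
python3 - <<'E'
from h import *
import pickle
t,s=pickle.load(open("f0.pkl","rb"))
c=lambda u,v,x0,y0,k:((u+.5)/k-.5+x0,(v+.5)/k-.5+y0)
T2=lambda u,v:c(u,v,255,110,5);T3=lambda u,v:c(u,v,120,130,6);S2=lambda u,v:c(u,v,200,120,6);S3=lambda u,v:c(u,v,155,225,8)
P=lambda f,uv,z:plane(f,uv,z)[0]
A=P(t,T3(568,28),0);B=P(t,T3(603,347),0);C=P(t,T2(120,358),0)
print("A,B,C",A,B,C)
ey=(B-A);print("AB len",np.linalg.norm(ey));ey/=np.linalg.norm(ey);ex=np.array([-ey[1],ey[0],0])*-1
ex=np.cross(ey,[0,0,1]);print("ex",ex,"ey",ey,"yaw",np.degrees(np.arctan2(ex[1],ex[0])), "B-C along x",(B-C)@ex,(C-B)@ey)
w1=P(t,T2(175,340),.105);w2=P(t,T2(140,31),.105);print("wheels",w1,w2,np.linalg.norm(w1-w2))
e=(w1-w2)/np.linalg.norm(w1-w2);print("ey wheels",e)
print("axle mid",(w1+w2)/2)
pc=P(t,T2(155,522),.008);print("plate corner",pc)
b1=P(t,T2(512,35),.142);b2=P(t,T2(537,235),.142);print("bar",b1,b2,(b2-b1)/np.linalg.norm(b2-b1),(b1+b2)/2)
print("scene bits: A,B inner", P(s,S2(120,440),0),P(s,S2(305,485),0))
# hopper rim front corners: ht .172
for q in((22,72),(45,283),(355,32),(375,245)): print("rim",P(t,T2(*q),.172 if q[0]<100 else .182))
# tray rim corners
co=[P(t,T3(*q),.03) for q in((135,32),(455,155),(342,428),(24,303))]
print("tray",*[x.round(4) for x in co]);print([np.linalg.norm(co[i]-co[(i+1)%4]).round(4) for i in range(4)],sum(co)/4)
d=(co[0]-co[1])+(co[3]-co[2]);print("tray x yaw",np.degrees(np.arctan2(d[1],d[0])));d=(co[3]-co[0])+(co[2]-co[1]);print("tray y yaw-90",np.degrees(np.arctan2(d[1],d[0]))-90)
g=[P(t,T3(*q),.058) for q in((105,372),(115,350),(235,398),(222,425))];print("grip",sum(g)/4,*g)
E
```

```text
A,B,C [0.67699617 0.18007347 0.        ] [0.53272679 0.1635985  0.        ] [0.54882389 0.00698028 0.        ]
AB len 0.14520701587768944
ex [-0.11345847  0.99354274  0.        ] ey [-0.99354274 -0.11345847  0.        ] yaw 96.51471998627686 B-C along x 0.15743324979064194 0.0017765082687894375
wheels [ 0.54784673 -0.01584319  0.105     ] [ 6.99526882e-01 -3.24245039e-05  1.05000000e-01] 0.15250195852578918
ey wheels [-0.99461114 -0.1036758   0.        ]
axle mid [ 0.62368681 -0.00793781  0.105     ]
plate corner [ 0.46121393 -0.01062648  0.008     ]
bar [ 0.68692582 -0.17222277  0.142     ] [ 0.59245056 -0.18182151  0.142     ] [-0.99487828 -0.10108021  0.        ] [ 0.63968819 -0.17702214  0.142     ]
scene bits: A,B inner [0.67892711 0.01908751 0.        ] [ 5.64941894e-01  8.62314875e-03 -1.11022302e-16]
rim [0.66380212 0.05681149 0.172     ]
rim [0.56718881 0.04669402 0.172     ]
rim [ 0.6786733  -0.09281285  0.182     ]
rim [ 0.58225145 -0.10024579  0.182     ]
tray [0.6701 0.3671 0.03  ] [0.6148 0.2255 0.03  ] [0.4956 0.2735 0.03  ] [0.5506 0.4135 0.03  ]
[np.float64(0.152), np.float64(0.1285), np.float64(0.1504), np.float64(0.1282)] [0.58277389 0.31990308 0.03      ]
tray x yaw 68.61762579686155
tray y yaw-90 68.41035897845816
grip [0.51231909 0.34105417 0.058     ] [0.5184394  0.36848559 0.058     ] [0.52776739 0.36441223 0.058     ] [0.50723595 0.31299279 0.058     ] [0.49583364 0.31832607 0.058     ]
```

Call:
{"op": "drive_tool", "data": {
  "deltas": [
    {"tx": 30,"ty": 40,"tz": 15,"yaw": 3},
    {"tx": 35,"ty": 45,"tz": 10,"yaw": 3},
    {"tx": 35,"ty": 45,"yaw": 3},
    {"tx": 35,"ty": 45,"yaw": 3},
    {"tx": 35,"ty": 45,"yaw": 3}
  ],
  "grip": 1
}}

```text
schema error: expected keys tx, ty, tz, yaw
```

Call:
{"op": "drive_tool", "data": {
  "deltas": [
    {"tx": 30,"ty": 40,"tz": 15,"yaw": 3},
    {"tx": 35,"ty": 45,"tz": 10,"yaw": 3},
    {"tx": 35,"ty": 45,"tz": 0,"yaw": 3},
    {"tx": 35,"ty": 45,"tz": 0,"yaw": 3},
    {"tx": 35,"ty": 45,"tz": 0,"yaw": 3}
  ],
  "grip": 1
}}

```text
time_s: 0.82
tcp_pos: [0.3308, -0.3801, 0.2553]
ee_rot: [1.926, 0.514, -1.931]
contact_force: [0.3, 0.2, -0.5]
grip_width: 0.0852
```

Call:
{"op": "drive_tool", "data": {
  "deltas": [
    {"tx": 30,"ty": 53,"tz": 0,"yaw": 3},
    {"tx": 30,"ty": 53,"tz": 0,"yaw": 3},
    {"tx": 30,"ty": 53,"tz": 0,"yaw": 3},
    {"tx": 20,"ty": 55,"tz": 0,"yaw": 3},
    {"tx": 20,"ty": 55,"tz": 0,"yaw": 3}
  ]
}}

```text
time_s: 1.45
tcp_pos: [0.4643, -0.103, 0.2559]
ee_rot: [1.755, 0.731, -1.756]
contact_force: [0.5, -0.9, -0.4]
grip_width: 0.0857
```

Call:
{"op": "drive_tool", "data": {
  "deltas": [
    {"tx": 14,"ty": 55,"tz": 0,"yaw": 5},
    {"tx": 10,"ty": 55,"tz": 0,"yaw": 5},
    {"tx": 10,"ty": 55,"tz": 0,"yaw": 5},
    {"tx": 10,"ty": 55,"tz": 0,"yaw": 4},
    {"tx": 10,"ty": 55,"tz": 0,"yaw": 4}
  ]
}}

```text
time_s: 2.08
tcp_pos: [0.5196, 0.1806, 0.2561]
ee_rot: [1.474, 1.009, -1.472]
contact_force: [1.0, -0.4, -0.4]
grip_width: 0.0855
```

```bash
python3 - <<'E'
from h import *
s,R=tool();print(s["time_s"],s["tcp_pos"],R.round(3),np.degrees(np.arctan2(R[1,1],R[0,1])),s["joint_positions"])
E
```

```text
2.075 [0.51962387 0.18063991 0.2561249 ] [[ 0.003  0.934 -0.358]
 [-0.002 -0.358 -0.934]
 [-1.     0.004  0.001]] -21.00231433884172 [ 0.00744386  0.35605887 -0.58839598  1.68677033  0.216201    1.16200508
 -1.00479391]
```

Call:
{"op": "drive_tool", "data": {
  "deltas": [
    {"tx": -2,"ty": 50,"tz": -10,"yaw": -0.5},
    {"tx": -2,"ty": 50,"tz": -25,"yaw": 0},
    {"tx": 0,"ty": 50,"tz": -35,"yaw": 0},
    {"tx": 0,"ty": 24,"tz": -45,"yaw": 0},
    {"tx": 0,"ty": 0,"tz": -20,"yaw": 0}
  ]
}}

```text
time_s: 2.7
tcp_pos: [0.5149, 0.3663, 0.1182]
ee_rot: [1.482, 1.01, -1.471]
contact_force: [-0.1, -1.7, 0.4]
grip_width: 0.0855
```

```bash
python3 - <<'E'
from h import *
s,R=tool();print(s["time_s"],s["tcp_pos"],np.degrees(np.arctan2(R[1,1],R[0,1])),s["joint_positions"])
for n in("top","scene"):
    f=grab_frame(n);u=proj(f,[[.5121,.3478,.058],s["tcp_pos"]]);print(u)
    x,y=(u[0]).astype(int);crop(f,max(0,x-60),max(0,y-60),x+60,y+40,f"pics/g1{n}.png",5)
E
```

```text
2.7 [0.51490417 0.36634305 0.11815578] -21.212563954226844 [-0.34372594  0.61501253 -0.54791546  1.65287778  0.37482085  0.97375596
 -1.39213146]
[[145.13474563 194.04730653]
 [130.05989909 191.40620687]]
[[213.96823936 266.97723747]
 [207.8994447  256.6059572 ]]
```

View pics/g1scene.png

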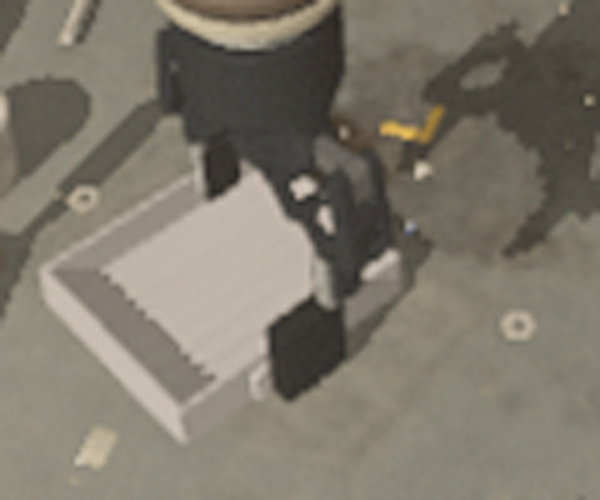

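Call:
{"op": "drive_tool", "data": {
  "deltas": [
    {"tx": 0,"ty": -11,"tz": -10,"yaw": 0},
    {"tx": 0,"ty": 0,"tz": -30,"yaw": 0},
    {"tx": 0,"ty": 0,"tz": -20,"yaw": 0},
    {"tx": 0,"ty": 0,"tz": -10,"yaw": 0},
    {"tx": 0,"ty": 0,"tz": 0,"yaw": 0}
  ]
}}

```text
time_s: 3.42
tcp_pos: [0.5189, 0.3491, 0.0494]
ee_rot: [1.489, 1.002, -1.472]
contact_force: [0.1, 1.5, -0.2]
grip_width: 0.0853
```

Call:
{"op": "drive_tool", "data": {
  "deltas": [
    {"tx": -4,"ty": 5,"tz": -8,"yaw": -0.3},
    {"tx": 0,"ty": 0,"tz": -6,"yaw": 0},
    {"tx": 0,"ty": 0,"tz": 0,"yaw": 0}
  ]
}}

```text
time_s: 3.8
tcp_pos: [0.5152, 0.3555, 0.0362]
ee_rot: [1.495, 0.999, -1.473]
contact_force: [0.0, 0.8, -0.5]
grip_width: 0.0854
```

```bash
python3 - <<'E'
from h import *
s,R=tool();print(s["time_s"],s["tcp_pos"],np.degrees(np.arctan2(R[1,1],R[0,1])),s["contact_force"])
f=grab_frame("scene");crop(f,150,200,270,300,"pics/g2.png",6)
E
```

```text
3.8 [0.51524726 0.3555025  0.03615611] -21.93486727436687 [ 0.03076576  0.78807509 -0.46679119]
```

View pics/g2.png

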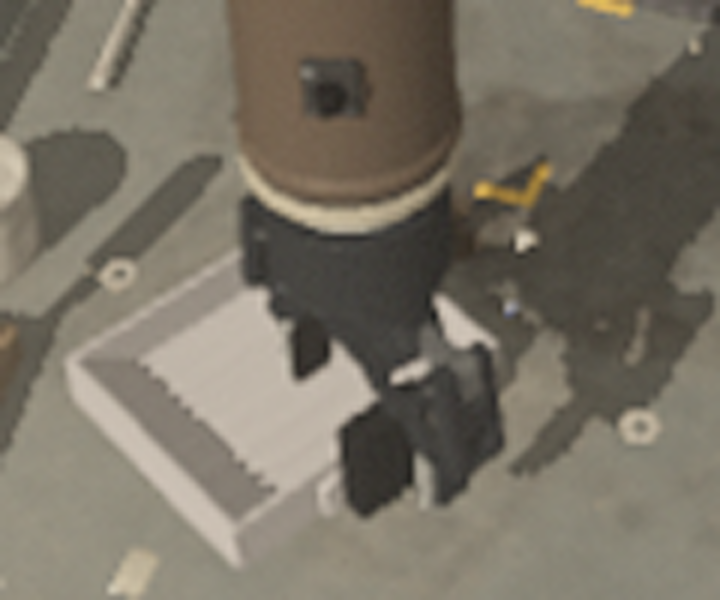

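Call:
{"op": "drive_tool", "data": {
  "deltas": [
    {"tx": 0,"ty": 0,"tz": 0,"yaw": 0},
    {"tx": 0,"ty": 0,"tz": 0,"yaw": 0},
    {"tx": 0,"ty": 0,"tz": 0,"yaw": 0},
    {"tx": 0,"ty": 0,"tz": 0,"yaw": 0}
  ],
  "grip": -1,
  "grip_force": 50
}}

```text
time_s: 4.35
tcp_pos: [0.516, 0.356, 0.0373]
ee_rot: [1.497, 0.999, -1.472]
contact_force: [1.1, 0.6, -2.3]
grip_width: 0.015
```

```bash
python3 - <<'E'
from h import *
s,R=tool();print(s["time_s"],s["tcp_pos"],np.degrees(np.arctan2(R[1,1],R[0,1])),s["contact_force"],s["grip_width"])
f=grab_frame("scene");crop(f,150,200,270,300,"pics/g3.png",6)
f=grab_frame("top");crop(f,110,130,240,220,"pics/g3t.png",6)
E
```

```text
4.35 [0.51601724 0.35598394 0.03734184] -21.933958663379194 [ 1.07523814  0.6108387  -2.25729397] 0.015040316678990138
```

View pics/g3.png

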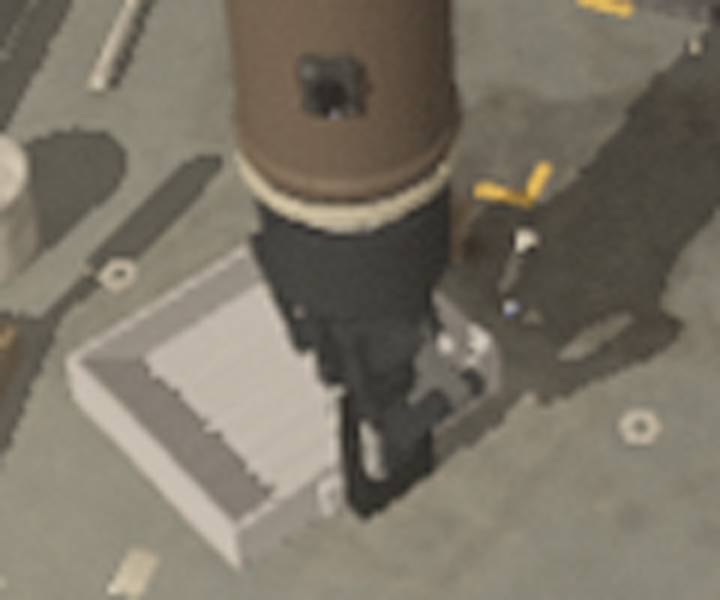

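View pics/g3t.png

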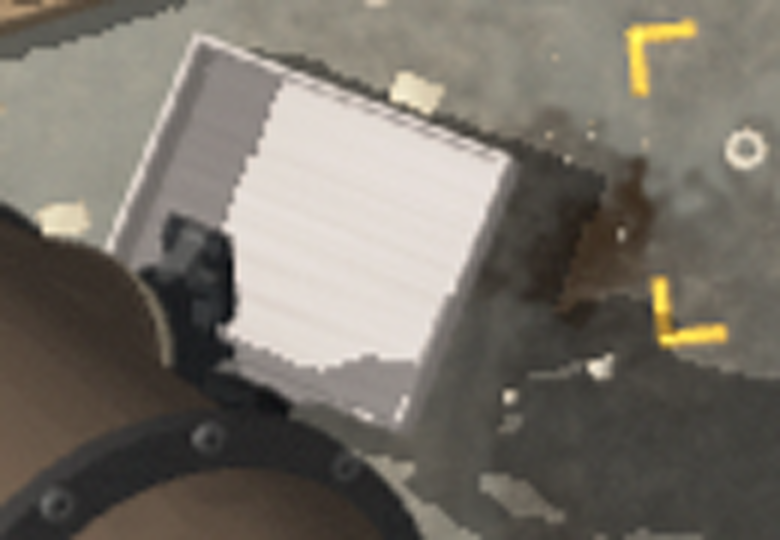

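Call:
{"op": "drive_tool", "data": {
  "deltas": [
    {"tx": 0,"ty": 0,"tz": 5,"yaw": 0},
    {"tx": 2,"ty": -20,"tz": 0,"yaw": 4},
    {"tx": 3,"ty": -30,"tz": 0,"yaw": 5},
    {"tx": 3,"ty": -30,"tz": 0,"yaw": 5},
    {"tx": 3,"ty": -30,"tz": 0,"yaw": 5}
  ]
}}

```text
time_s: 5.08
tcp_pos: [0.5225, 0.2449, 0.0403]
ee_rot: [1.243, 1.193, -1.229]
contact_force: [0.4, 0.3, -6.5]
grip_width: 0.0148
```

```bash
python3 - <<'E'
from h import *
s,R=tool();print(s["time_s"],s["tcp_pos"],np.degrees(np.arctan2(R[1,1],R[0,1])),s["contact_force"],s["grip_width"])
f=grab_frame("scene");crop(f,150,170,270,290,"pics/g4.png",5)
E
```

```text
5.075 [0.52248014 0.2448754  0.04030793] -2.0710219051588448 [ 0.37652229  0.3001831  -6.5243703 ] 0.014806968837599828
```

View pics/g4.png

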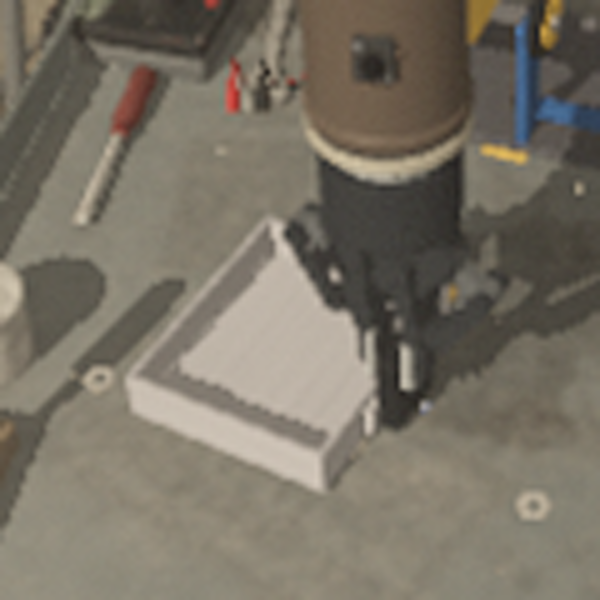

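Call:
{"op": "drive_tool", "data": {
  "deltas": [
    {"tx": 4,"ty": -30,"tz": 0,"yaw": 3},
    {"tx": 4,"ty": -30,"tz": 0,"yaw": 2},
    {"tx": 4,"ty": -30,"tz": 0,"yaw": 1.5},
    {"tx": 1,"ty": -25,"tz": 0,"yaw": 0},
    {"tx": 0,"ty": -15,"tz": 0,"yaw": 0}
  ]
}}

```text
time_s: 5.75
tcp_pos: [0.5341, 0.104, 0.0381]
ee_rot: [1.15, 1.247, -1.151]
contact_force: [0.0, 0.4, -4.0]
grip_width: 0.015
```

```bash
python3 - <<'E'
from h import *
s,R=tool();print(s["time_s"],s["tcp_pos"],np.degrees(np.arctan2(R[1,1],R[0,1])),s["contact_force"],s["grip_width"])
f=grab_frame("scene");crop(f,170,120,310,260,"pics/g5.png",5)
f=grab_frame("top");crop(f,180,100,310,220,"pics/g5t.png",5)
E
```

```text
5.75 [0.53411509 0.10402144 0.03813391] 4.584435890130016 [ 0.01921692  0.43114284 -3.99423773] 0.014999838199958338
```

View pics/g5.png

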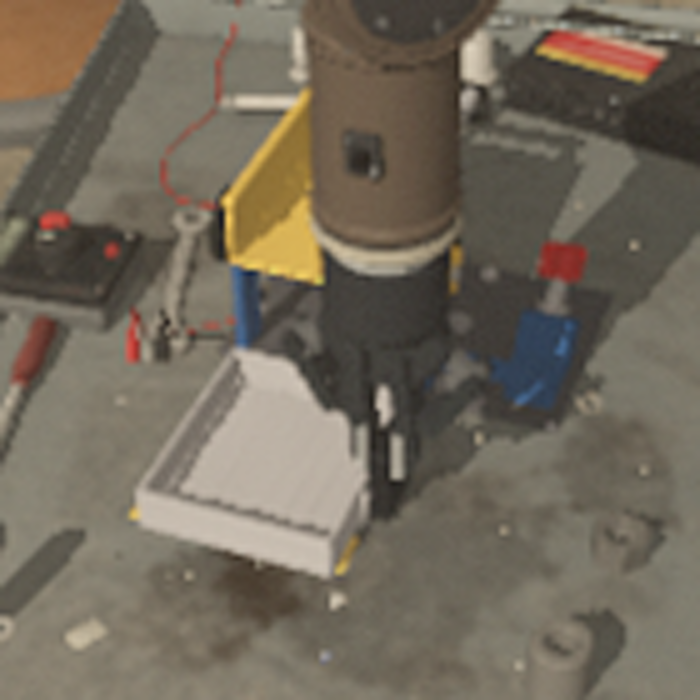

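View pics/g5t.png

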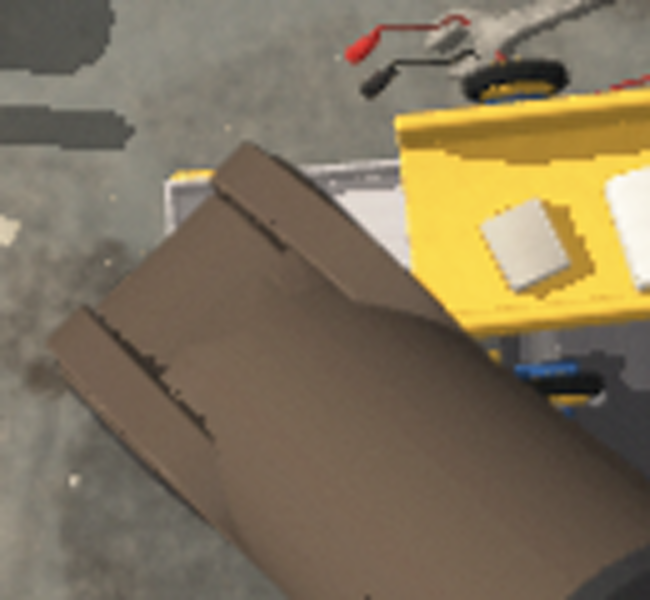

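Call:
{"op": "drive_tool", "data": {
  "deltas": [
    {"tx": 2,"ty": -6,"tz": 0,"yaw": 0.5},
    {"tx": 1,"ty": -4,"tz": 0,"yaw": 0.5},
    {"tx": 0,"ty": 0,"tz": -0.5,"yaw": 0}
  ]
}}

```text
time_s: 6.22
tcp_pos: [0.537, 0.0956, 0.0378]
ee_rot: [1.135, 1.256, -1.136]
contact_force: [-1.5, -1.3, -2.9]
grip_width: 0.0152
```

```bash
python3 - <<'E'
from h import *
s,R=tool();print(s["time_s"],s["tcp_pos"],np.degrees(np.arctan2(R[1,1],R[0,1])),s["contact_force"],s["grip_width"])
f=grab_frame("scene");crop(f,185,180,265,245,"pics/g6.png",9)
E
```

```text
6.225 [0.53700388 0.09558733 0.0378255 ] 5.746156264288927 [-1.46554654 -1.32977763 -2.88590842] 0.015220940640245508
```

View pics/g6.png

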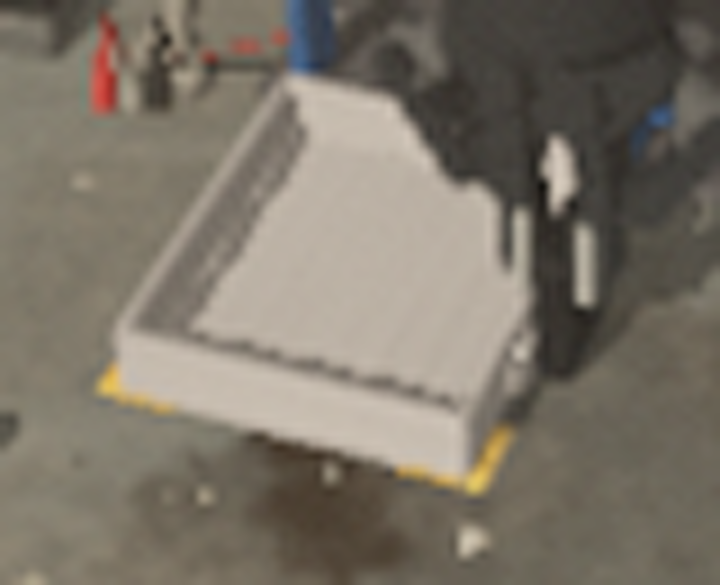

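```bash
python3 - <<'E'
from h import *
f=grab_frame("scene")
q=lambda u,v:((u+.5)/9-.5+185,(v+.5)/9-.5+180)
O=np.array([.6222,-.008,0]);a=np.radians(96);ex=np.array([np.cos(a),np.sin(a),0]);ey=np.array([-ex[1],ex[0],0])
for z,pts in((0,[(120,378),(468,477),(98,390),(478,495)]),(.03,[(120,340),(467,410),(285,75)])):
    for p in pts:
        w=plane(f,q(*p),z)[0]-O;print(z,p,(w@ex*1000).round(1),(w@ey*1000).round(1))
E
```

```text
0 (120, 378) 174.9 -69.4
0 (468, 477) 179.1 63.8
0 (98, 390) 182.9 -74.2
0 (478, 495) 185.9 70.1
0.03 (120, 340) 184.7 -62.0
0.03 (467, 410) 176.7 63.1
0.03 (285, 75) 32.6 -65.3
```

Call:
{"op": "drive_tool", "data": {
  "deltas": [
    {"tx": 0,"ty": -1,"tz": -1,"yaw": 0},
    {"tx": 0,"ty": 0,"tz": -0.5,"yaw": 0}
  ]
}}

```text
time_s: 6.58
tcp_pos: [0.5371, 0.0953, 0.0374]
ee_rot: [1.135, 1.256, -1.135]
contact_force: [-3.0, -4.2, 5.8]
grip_width: 0.0146
```

Call:
{"op": "drive_tool", "data": {
  "deltas": [
    {"tx": 0,"ty": 0,"tz": 0,"yaw": 0},
    {"tx": 0,"ty": 0,"tz": 0,"yaw": 0},
    {"tx": 0,"ty": 0,"tz": 0,"yaw": 0}
  ],
  "grip": 0.1
}}

```text
time_s: 6.95
tcp_pos: [0.5383, 0.0965, 0.0382]
ee_rot: [1.136, 1.255, -1.132]
contact_force: [-0.6, 1.0, -0.1]
grip_width: 0.0471
```

Call:
{"op": "drive_tool", "data": {
  "deltas": [
    {"tx": 0,"ty": 0,"tz": 15,"yaw": 0},
    {"tx": 0,"ty": 0,"tz": 40,"yaw": 0},
    {"tx": -5,"ty": 0,"tz": 50,"yaw": 0},
    {"tx": -10,"ty": 0,"tz": 50,"yaw": 0},
    {"tx": -20,"ty": -20,"tz": 50,"yaw": 0}
  ]
}}

```text
time_s: 7.58
tcp_pos: [0.5007, 0.0779, 0.2496]
ee_rot: [1.132, 1.261, -1.131]
contact_force: [-0.2, -1.2, -0.4]
grip_width: 0.047
```

```bash
python3 - <<'E'
from h import *
s,R=tool();print(s["time_s"],s["tcp_pos"],np.degrees(np.arctan2(R[1,1],R[0,1])),s["joint_positions"],s["contact_force"],s["grip_width"])
f=grab_frame("scene");crop(f,185,110,305,250,"pics/g7.png",5)
f=grab_frame("top");crop(f,190,100,290,215,"pics/g7t.png",6)
E
```

```text
7.575 [0.50065244 0.07790676 0.2496289 ] 6.049794123940893 [ 0.38647602  0.34087711 -0.82700744  1.77910831  0.26952587  1.14175793
 -0.42000132] [-0.17276251 -1.20554773 -0.3542141 ] 0.047010666974513664
```

View pics/g7.png

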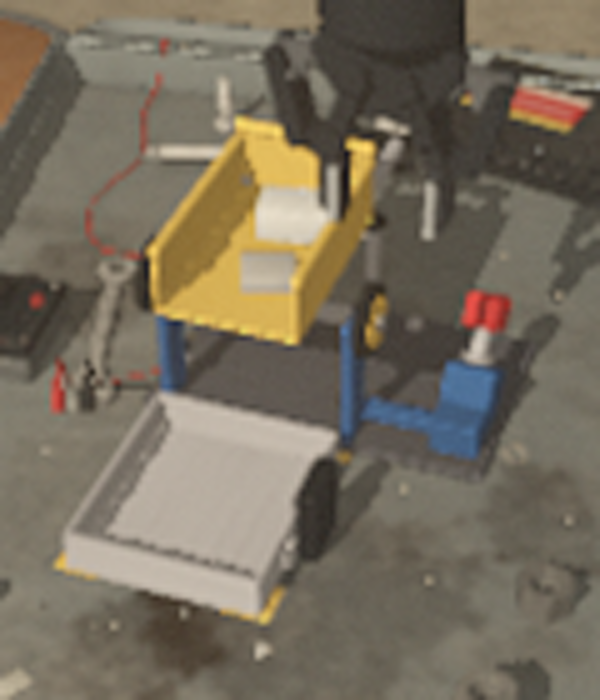

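View pics/g7t.png

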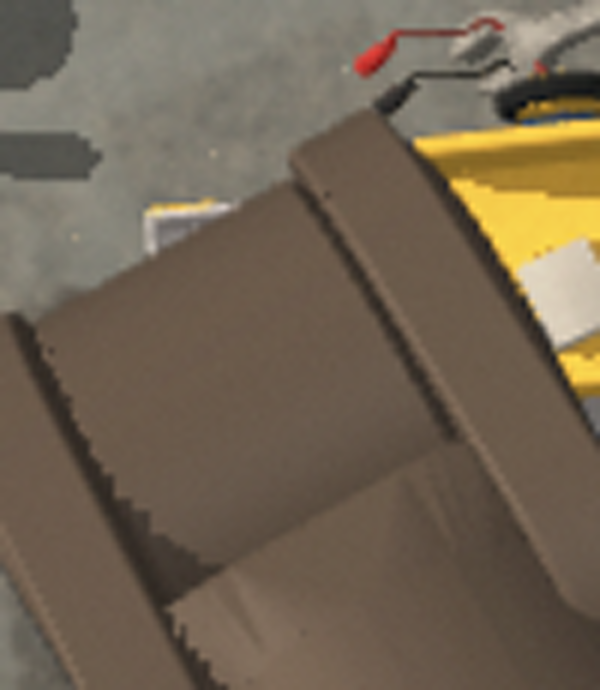

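Call:
{"op": "drive_tool", "data": {
  "deltas": [
    {"tx": 0,"ty": -40,"tz": 3,"yaw": -9},
    {"tx": 5,"ty": -50,"tz": 0,"yaw": -10},
    {"tx": 10,"ty": -50,"tz": 0,"yaw": -10},
    {"tx": 20,"ty": -50,"tz": 0,"yaw": -10},
    {"tx": 25,"ty": -40,"tz": 0,"yaw": -10}
  ],
  "grip": 0.5
}}

```text
time_s: 8.3
tcp_pos: [0.5613, -0.1556, 0.2619]
ee_rot: [1.754, 0.73, -1.74]
contact_force: [-0.2, 1.1, -0.9]
grip_width: 0.0643
```

Call:
{"op": "drive_tool", "data": {
  "deltas": [
    {"tx": 25,"ty": -20,"tz": 0,"yaw": -10},
    {"tx": 25,"ty": 0,"tz": 0,"yaw": -10},
    {"tx": 20,"ty": 0,"tz": 0,"yaw": -10},
    {"tx": 10,"ty": 0,"tz": 0,"yaw": -8},
    {"tx": 0,"ty": 0,"tz": 0,"yaw": 0}
  ]
}}

```text
time_s: 8.93
tcp_pos: [0.6436, -0.1801, 0.2628]
ee_rot: [2.163, 0.108, -2.157]
contact_force: [-0.4, 0.3, 0.8]
grip_width: 0.064
```

```bash
python3 - <<'E'
from h import *
s,R=tool();print(s["time_s"],s["tcp_pos"],np.degrees(np.arctan2(R[1,1],R[0,1])),s["joint_positions"],s["contact_force"],s["grip_width"])
import pickle
f=grab_frame("scene");f2=grab_frame("top");pickle.dump((f2,f),open("f1.pkl","wb"))
crop(f,185,80,305,250,"pics/g8.png",5)
crop(f2,190,90,350,215,"pics/g8t.png",5)
E
```

```text
8.925 [ 0.64360796 -0.18005954  0.26277274] -83.69068061560114 [ 0.41399844  0.51248655 -0.36239744  1.3918205   0.19357883  1.26625186
 -1.42368698] [-0.38316164  0.29283812  0.84532025] 0.06402448073107406
```

View pics/g8.png

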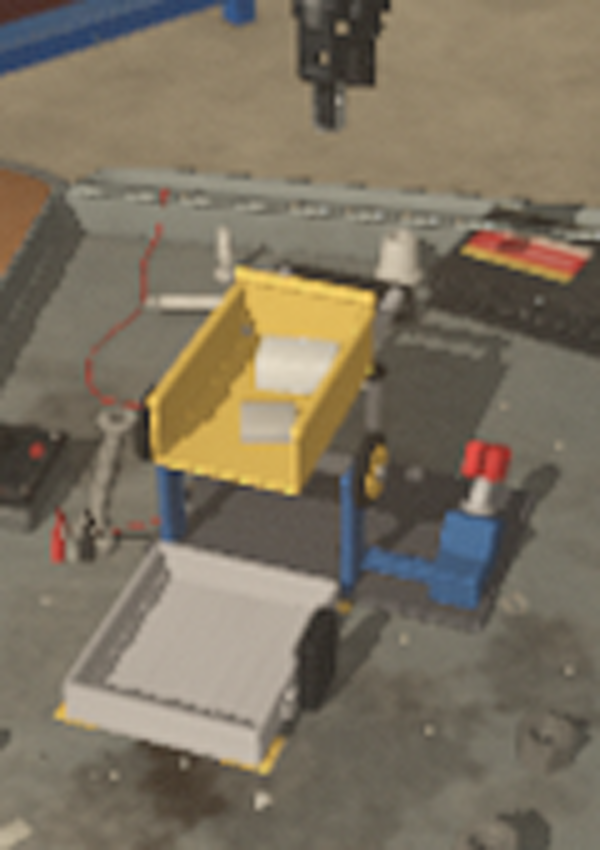

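View pics/g8t.png

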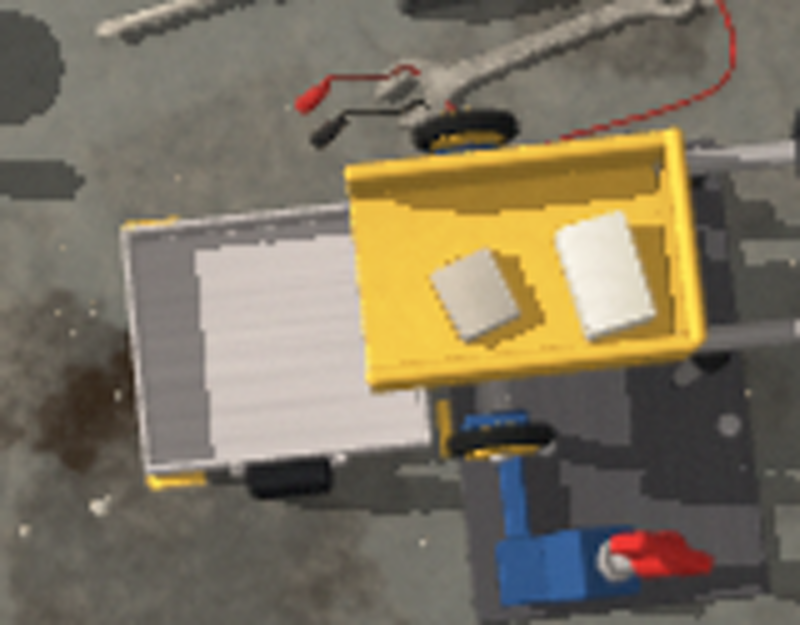

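```bash
python3 - <<'E'
from h import *
import pickle
f,_=pickle.load(open("f1.pkl","rb"))
q=lambda u,v:((u+.5)/5-.5+190,(v+.5)/5-.5+90)
O=np.array([.6222,-.008,0]);a=np.radians(96);ex=np.array([np.cos(a),np.sin(a),0]);ey=np.array([-ex[1],ex[0],0])
P=[plane(f,q(*p),.03)[0]for p in((122,226),(148,472),(433,443))]
for w in P: print((w-O)@ex*1000,(w-O)@ey*1000)
for p in ((122,220),(148,490),(443,455)):
    w=plane(f,q(*p),0)[0]-O;print("mark",w@ex*1000,w@ey*1000)
d=P[1]-P[2];print("yaw x",np.degrees(np.arctan2(d[1],d[0])));d=P[1]-P[0];print("y",np.degrees(np.arctan2(d[1],d[0]))+270)
E
```

```text
179.04935446706392 -66.10538821338197
178.38137461963558 64.5421356861965
29.250869956493865 65.56285435879921
mark 181.81295540133934 -76.00234409177837
mark 182.41541861275033 71.27972335417026
mark 23.451795507247738 69.69200681671425
yaw x 95.60784710730634
y 96.29294158377823
```

Call:
{"op": "drive_tool", "data": {
  "deltas": [
    {"tx": -3,"ty": 3,"tz": -30,"yaw": 0},
    {"tx": 0,"ty": 0,"tz": -40,"yaw": -0.3},
    {"tx": 0,"ty": 0,"tz": -30,"yaw": 0},
    {"tx": 0,"ty": 0,"tz": -20,"yaw": 0},
    {"tx": 0,"ty": 0,"tz": 0,"yaw": 0}
  ]
}}

```text
time_s: 9.65
tcp_pos: [0.6369, -0.1779, 0.1424]
ee_rot: [2.16, 0.118, -2.149]
contact_force: [-0.3, -0.1, 0.5]
grip_width: 0.0645
```

Call:
{"op": "drive_tool", "data": {
  "deltas": [
    {"tx": 3,"ty": 1,"tz": -15,"yaw": 0},
    {"tx": 0,"ty": 0,"tz": -9,"yaw": 0},
    {"tx": 0,"ty": 0,"tz": 0,"yaw": 0}
  ]
}}

```text
time_s: 10.02
tcp_pos: [0.6409, -0.1772, 0.1193]
ee_rot: [2.162, 0.119, -2.144]
contact_force: [-0.4, -0.3, 0.2]
grip_width: 0.0639
```

```bash
python3 - <<'E'
from h import *
s,R=tool();print(s["time_s"],s["tcp_pos"],np.degrees(np.arctan2(R[1,1],R[0,1])),s["contact_force"],s["grip_width"])
f=grab_frame("scene");f2=grab_frame("top")
crop(f,215,110,305,200,"pics/g9.png",6)
crop(f2,300,90,400,190,"pics/g9t.png",6)
E
```

```text
10.025 [ 0.64087532 -0.17717786  0.11933798] -83.00610846044702 [-0.35301752 -0.29379837  0.17156462] 0.06390231232504887
```

View pics/g9.png

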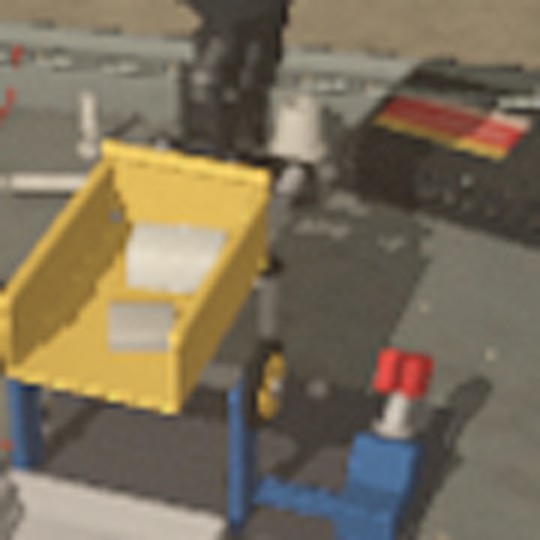

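View pics/g9t.png

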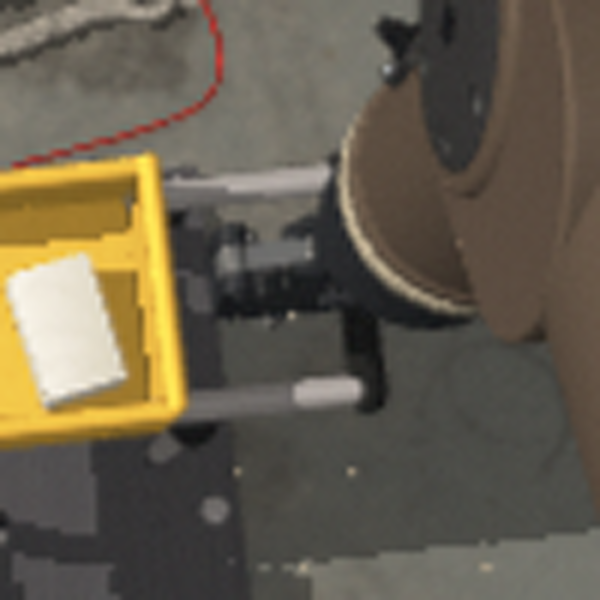

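Call:
{"op": "drive_tool", "data": {
  "deltas": [
    {"tx": -1,"ty": 0,"tz": -4,"yaw": -1},
    {"tx": 0,"ty": 0,"tz": 0,"yaw": 0}
  ]
}}

```text
time_s: 10.38
tcp_pos: [0.6406, -0.1772, 0.1165]
ee_rot: [2.173, 0.099, -2.152]
contact_force: [0.2, 0.1, 0.2]
grip_width: 0.0643
```

Call:
{"op": "drive_tool", "data": {
  "deltas": [
    {"tx": 0,"ty": 0,"tz": 0,"yaw": 0},
    {"tx": 0,"ty": 0,"tz": 0,"yaw": 0},
    {"tx": 0,"ty": 0,"tz": 0,"yaw": 0},
    {"tx": 0,"ty": 0,"tz": 0,"yaw": 0}
  ],
  "grip": -1,
  "grip_force": 30
}}

```text
time_s: 10.88
tcp_pos: [0.641, -0.1781, 0.1171]
ee_rot: [2.174, 0.097, -2.15]
contact_force: [-1.1, 0.6, 0.3]
grip_width: 0.0127
```

Call:
{"op": "drive_tool", "data": {
  "deltas": [
    {"tx": -0.2,"ty": 1.7,"tz": 8.4,"yaw": 0},
    {"tx": -0.2,"ty": 2.1,"tz": 8.4,"yaw": 0},
    {"tx": -0.3,"ty": 2.6,"tz": 8.2,"yaw": 0},
    {"tx": -0.3,"ty": 2.9,"tz": 8.2,"yaw": 0},
    {"tx": -0.4,"ty": 3.3,"tz": 8,"yaw": 0}
  ]
}}

```text
time_s: 11.5
tcp_pos: [0.6396, -0.1652, 0.1603]
ee_rot: [2.174, 0.096, -2.15]
contact_force: [3.1, -1.8, -4.2]
grip_width: 0.0129
```

```bash
cat > arc.py <<'E'
from h import *
ex=np.array([-.1045,.9945,0])
def main():
    s,R=tool();p=s["tcp_pos"]-np.array([.641,-.1781,.1171])
    u=p@ex*1000-170;z=p[2]*1000+30;th=np.pi-np.arctan2(z,u)-.1747
    print(s["time_s"],"theta",th,"r err",np.hypot(u,z)-172.6,"F",s["contact_force"].round(1),"w",s["grip_width"],"yaw",np.degrees(np.arctan2(R[1,1],R[0,1])), "lat",(p-ex*(p@ex))[:2]*1000)
    for k in range(1,6):
        t=th+.05*k;t2=t;U=-172.6*np.cos(t+.1747);Z=172.6*np.sin(t+.1747)
        U2=-172.6*np.cos(th-.05*k+.1747);Z2=172.6*np.sin(th-.05*k+.1747)
        print("up %.2f"%t,(ex*(U-u))[:2].round(1),round(Z-z,1)," down %.2f"%(th-.05*k),(ex*(U2-u))[:2].round(1),round(Z2-z,1))
main()
E
python3 arc.py
```

```text
11.5 theta 0.2617951812380631 r err 0.656090939255165 F [ 3.1 -1.8 -4.2] w 0.012903389889294428 yaw -84.10690122459077 lat [-0.06108096 -0.00577177]
up 0.31 [-0.5  4.4] 7.4  down 0.21 [ 0.3 -2.8] -8.2
up 0.36 [-0.9  8.6] 15.0  down 0.16 [ 0.6 -5.9] -16.3
up 0.41 [-1.4 13.2] 22.3  down 0.11 [ 0.9 -8.5] -24.5
up 0.46 [-1.9 18.1] 29.3  down 0.06 [  1.1 -10.7] -32.8
up 0.51 [-2.5 23.4] 36.2  down 0.01 [  1.3 -12.5] -41.2
```

Tracking the arc well. Continue.

Call:
{"op": "drive_tool", "data": {
  "deltas": [
    {"tx": -0.4,"ty": 4,"tz": 7.5,"yaw": 0},
    {"tx": -0.4,"ty": 4.3,"tz": 7.5,"yaw": 0},
    {"tx": -0.5,"ty": 4.6,"tz": 7.3,"yaw": 0},
    {"tx": -0.5,"ty": 4.9,"tz": 7,"yaw": 0},
    {"tx": -0.5,"ty": 5.2,"tz": 6.9,"yaw": 0}
  ]
}}

```text
time_s: 12.12
tcp_pos: [0.6372, -0.1418, 0.1998]
ee_rot: [2.174, 0.094, -2.149]
contact_force: [2.4, -4.0, -2.3]
grip_width: 0.0127
```

```bash
python3 arc.py; python3 - <<'E'
from h import *
f=grab_frame("scene");crop(f,180,90,310,240,"pics/h1.png",5)
E
```

```text
12.125 theta 0.5263192438513521 r err 2.0989845003920777 F [ 2.4 -4.  -2.3] w 0.012699741597229185 yaw -84.16017650233839 lat [0.02072009 0.00399385]
up 0.58 [-0.8  7.3] 5.1  down 0.48 [ 0.4 -3.8] -8.1
up 0.63 [-1.4 13.3] 11.3  down 0.43 [ 0.9 -8.8] -15.1
up 0.68 [-2.1 19.6] 17.1  down 0.38 [  1.4 -13.5] -22.3
up 0.73 [-2.8 26.2] 22.6  down 0.33 [  1.9 -17.8] -29.8
up 0.78 [-3.5 33.1] 27.8  down 0.28 [  2.3 -21.7] -37.4
```

View pics/h1.png

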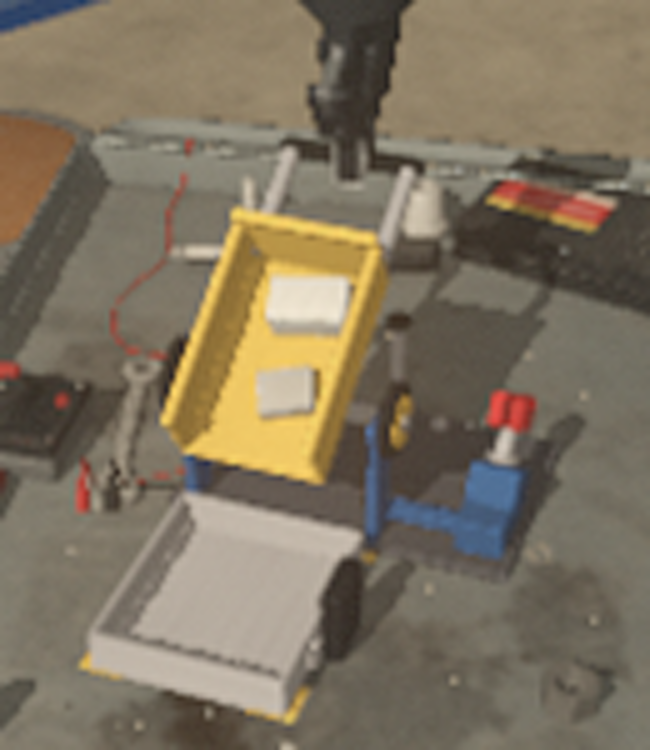

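Works well; the parts have not slid yet. Continue slower.

Call:
{"op": "drive_tool", "data": {
  "deltas": [
    {"tx": -0.7,"ty": 6.5,"tz": 5,"yaw": 0},
    {"tx": -0.5,"ty": 5,"tz": 5,"yaw": 0},
    {"tx": -0.5,"ty": 5,"tz": 4.8,"yaw": 0},
    {"tx": -0.5,"ty": 5,"tz": 4.5,"yaw": 0},
    {"tx": 0,"ty": 0,"tz": 0,"yaw": 0}
  ]
}}

```text
time_s: 12.8
tcp_pos: [0.6351, -0.121, 0.2223]
ee_rot: [2.175, 0.088, -2.146]
contact_force: [0.4, -3.3, -0.0]
grip_width: 0.0127
```

```bash
python3 arc.py; python3 - <<'E'
from h import *
f=grab_frame("scene");crop(f,180,90,310,240,"pics/h2.png",5)
E
```

```text
12.8 theta 0.7016167119745741 r err 3.3874912847252574 F [ 0.4 -3.3 -0. ] w 0.01270299016551171 yaw -84.23365601978553 lat [0.10061262 0.01342771]
up 0.75 [-0.9  8.9] 2.8  down 0.65 [ 0.5 -4.3] -8.3
up 0.80 [-1.7 15.9] 7.8  down 0.60 [  1.1 -10.5] -14.3
up 0.85 [-2.4 23.1] 12.4  down 0.55 [  1.7 -16.3] -20.6
up 0.90 [-3.2 30.5] 16.7  down 0.50 [  2.3 -21.9] -27.2
up 0.95 [-4.  38.2] 20.6  down 0.45 [  2.8 -27.1] -34.1
```

View pics/h2.png

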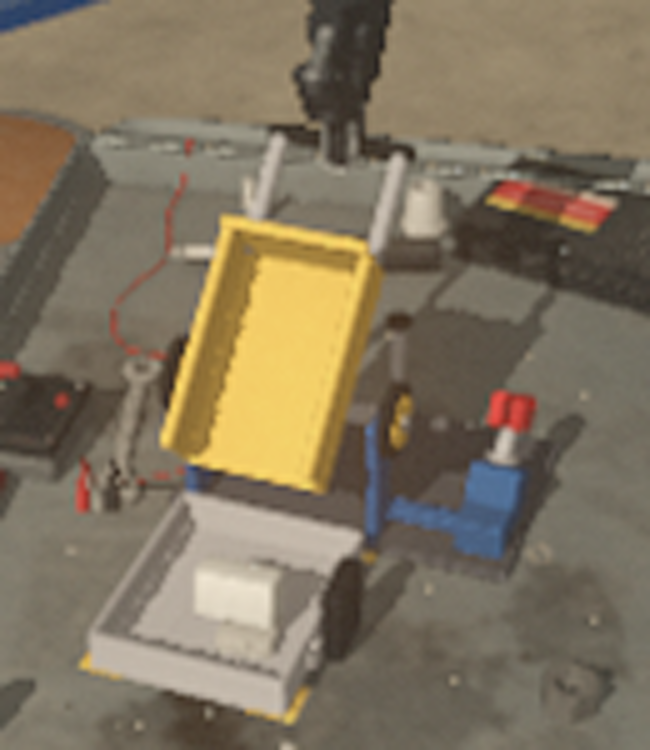

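Call:
{"op": "drive_tool", "data": {
  "deltas": [
    {"tx": 0.5,"ty": -5,"tz": -6,"yaw": 0},
    {"tx": 0.6,"ty": -5.8,"tz": -6.3,"yaw": 0},
    {"tx": 0.6,"ty": -5.6,"tz": -6.6,"yaw": 0},
    {"tx": 0.6,"ty": -5.3,"tz": -6.8,"yaw": 0},
    {"tx": 0.5,"ty": -5,"tz": -7,"yaw": 0}
  ]
}}

```text
time_s: 13.48
tcp_pos: [0.6382, -0.1504, 0.1881]
ee_rot: [2.176, 0.086, -2.146]
contact_force: [0.4, -3.4, 1.4]
grip_width: 0.0128
```

```bash
python3 arc.py
```

```text
13.475 theta 0.4432454585140372 r err 1.7687530270274294 F [ 0.4 -3.4  1.4] w 0.012809048891503215 yaw -84.32854354045851 lat [0.06384838 0.00809661]
up 0.49 [-0.7  6.6] 5.9  down 0.39 [ 0.4 -3.4] -8.2
up 0.54 [-1.3 12.1] 12.5  down 0.34 [ 0.8 -7.8] -15.6
up 0.59 [-1.9 17.9] 18.9  down 0.29 [  1.2 -11.9] -23.2
up 0.64 [-2.5 24. ] 24.9  down 0.24 [  1.6 -15.5] -31.0
up 0.69 [-3.2 30.4] 30.7  down 0.19 [  2.  -18.8] -38.9
```

Call:
{"op": "drive_tool", "data": {
  "deltas": [
    {"tx": 0.4,"ty": -4,"tz": -7,"yaw": 0},
    {"tx": 0.4,"ty": -4.1,"tz": -7.3,"yaw": 0},
    {"tx": 0.4,"ty": -3.7,"tz": -7.5,"yaw": 0},
    {"tx": 0.4,"ty": -3.4,"tz": -7.5,"yaw": 0},
    {"tx": 0.3,"ty": -3,"tz": -7,"yaw": 0}
  ]
}}

```text
time_s: 14.1
tcp_pos: [0.6402, -0.17, 0.1486]
ee_rot: [2.176, 0.086, -2.147]
contact_force: [0.3, -3.8, 0.2]
grip_width: 0.013
```

```bash
python3 arc.py
```

```text
14.1 theta 0.18826259145423715 r err 0.528799927260053 F [ 0.3 -3.8  0.2] w 0.012983270341778734 yaw -84.34620143189659 lat [0.00604865 0.00104127]
up 0.24 [-0.4  3.7] 7.8  down 0.14 [ 0.2 -2.4] -8.3
up 0.29 [-0.8  7.4] 15.6  down 0.09 [ 0.5 -4.8] -16.6
up 0.34 [-1.2 11.4] 23.2  down 0.04 [ 0.7 -6.8] -25.0
up 0.39 [-1.7 15.8] 30.6  down -0.01 [ 0.9 -8.4] -33.5
up 0.44 [-2.2 20.6] 37.8  down -0.06 [ 1.  -9.6] -42.0
```

Call:
{"op": "drive_tool", "data": {
  "deltas": [
    {"tx": 0.2,"ty": -2.2,"tz": -7,"yaw": 0},
    {"tx": 0.2,"ty": -2,"tz": -7,"yaw": 0},
    {"tx": 0.2,"ty": -1.7,"tz": -6,"yaw": 0},
    {"tx": 0.1,"ty": -1,"tz": -4,"yaw": 0},
    {"tx": 0.1,"ty": -0.5,"tz": -2.5,"yaw": 0}
  ]
}}

```text
time_s: 14.72
tcp_pos: [0.6409, -0.1777, 0.1196]
ee_rot: [2.176, 0.087, -2.147]
contact_force: [0.9, -4.1, 0.8]
grip_width: 0.0131
```

```bash
python3 arc.py
```

```text
14.725 theta 0.014491586461110456 r err 0.066254414988407 F [ 0.9 -4.1  0.8] w 0.013058811243208216 yaw -84.33154446225923 lat [-0.03565181 -0.00372558]
up 0.06 [-0.2  1.9] 8.4  down -0.04 [ 0.1 -1.3] -8.5
up 0.11 [-0.4  4.1] 16.7  down -0.09 [ 0.2 -2.3] -17.1
up 0.16 [-0.7  6.8] 25.0  down -0.14 [ 0.3 -2.9] -25.7
up 0.21 [-1.   9.8] 33.0  down -0.19 [ 0.3 -3. ] -34.3
up 0.26 [-1.4 13.3] 40.9  down -0.24 [ 0.3 -2.7] -43.0
```

Call:
{"op": "drive_tool", "data": {
  "deltas": [
    {"tx": 0,"ty": -0.3,"tz": -1.5,"yaw": 0},
    {"tx": 0,"ty": 0,"tz": -1.2,"yaw": 0},
    {"tx": 0,"ty": 0,"tz": -1,"yaw": 0}
  ]
}}

```text
time_s: 15.1
tcp_pos: [0.641, -0.1781, 0.1171]
ee_rot: [2.176, 0.086, -2.147]
contact_force: [-3.4, -3.7, 11.2]
grip_width: 0.0131
```

```bash
python3 arc.py; python3 - <<'E'
from h import *
f=grab_frame("scene");crop(f,180,90,310,240,"pics/h3.png",5)
f=grab_frame("top");crop(f,200,90,360,220,"pics/h3t.png",5)
E
```

```text
15.1 theta 3.153057222923805e-05 r err 0.0606459240273125 F [-3.4 -3.7 11.2] w 0.013111710614386604 yaw -84.33926978076012 lat [0.04669608 0.00490516]
up 0.05 [-0.2  1.8] 8.4  down -0.05 [ 0.1 -1.2] -8.5
up 0.10 [-0.4  3.9] 16.8  down -0.10 [ 0.2 -2.1] -17.1
up 0.15 [-0.7  6.4] 25.1  down -0.15 [ 0.3 -2.5] -25.7
up 0.20 [-1.   9.4] 33.2  down -0.20 [ 0.3 -2.5] -34.4
up 0.25 [-1.3 12.7] 41.1  down -0.25 [ 0.2 -2.1] -43.0
```

View pics/h3.png

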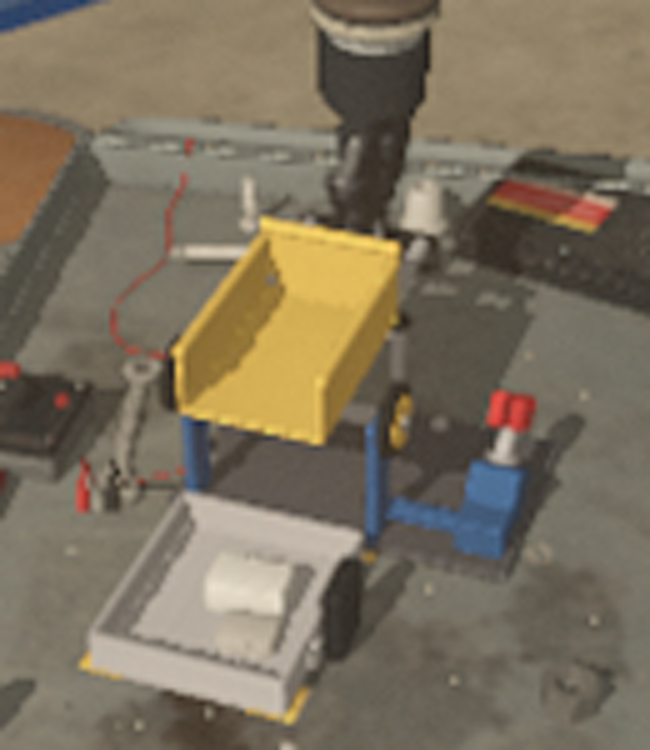

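View pics/h3t.png

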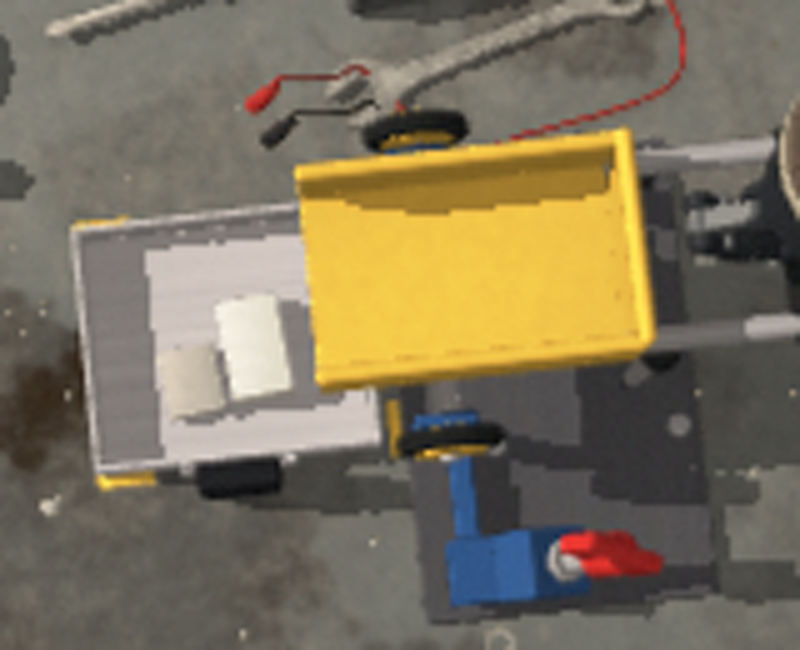

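Call:
{"op": "drive_tool", "data": {
  "deltas": [
    {"tx": 0,"ty": 0,"tz": 0,"yaw": 0},
    {"tx": 0,"ty": 0,"tz": 0,"yaw": 0},
    {"tx": 0,"ty": 0,"tz": 0,"yaw": 0}
  ],
  "grip": 0.4
}}

```text
time_s: 15.58
tcp_pos: [0.6408, -0.1751, 0.1172]
ee_rot: [2.176, 0.091, -2.147]
contact_force: [-0.2, -0.5, 0.2]
grip_width: 0.06
```

Call:
{"op": "drive_tool", "data": {
  "deltas": [
    {"tx": 0,"ty": 0,"tz": 10,"yaw": 0},
    {"tx": 0,"ty": 0,"tz": 25,"yaw": 0},
    {"tx": 0,"ty": 0,"tz": 35,"yaw": 0},
    {"tx": 0,"ty": 0,"tz": 40,"yaw": 0},
    {"tx": 0,"ty": -30,"tz": 20,"yaw": 0}
  ]
}}

```text
time_s: 16.2
tcp_pos: [0.6401, -0.2005, 0.2519]
ee_rot: [2.172, 0.103, -2.148]
contact_force: [0.5, -1.1, 0.3]
grip_width: 0.0595
```

```bash
python3 arc.py|head -1; python3 - <<'E'
from h import *
import pickle
f=grab_frame("scene");crop(f,250,150,310,215,"pics/w.png",10)
f2=grab_frame("top");crop(f2,280,170,350,220,"pics/wt.png",10)
pickle.dump((f2,f),open("f2.pkl","wb"))
E
```

```text
16.2 theta 0.5339839865000037 r err 80.57120287772082 F [ 0.5 -1.1  0.3] w 0.059482146806973835 yaw -83.83308621778825 lat [-3.23933004 -0.34148769]
```

View pics/w.png

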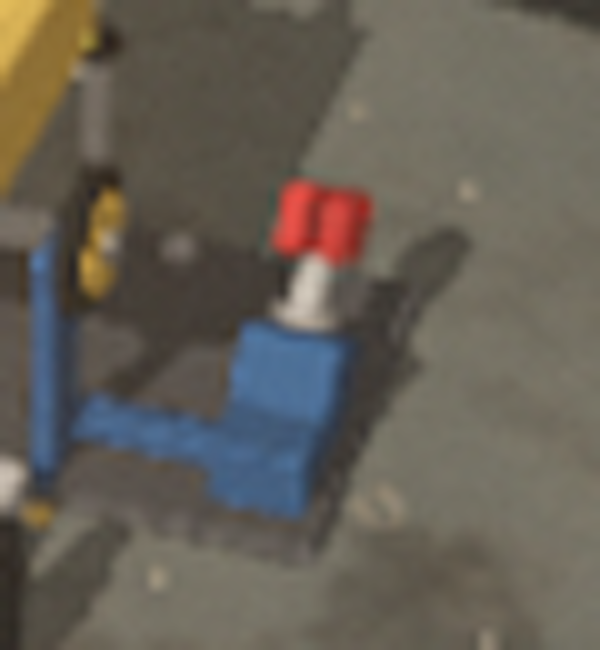

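View pics/wt.png

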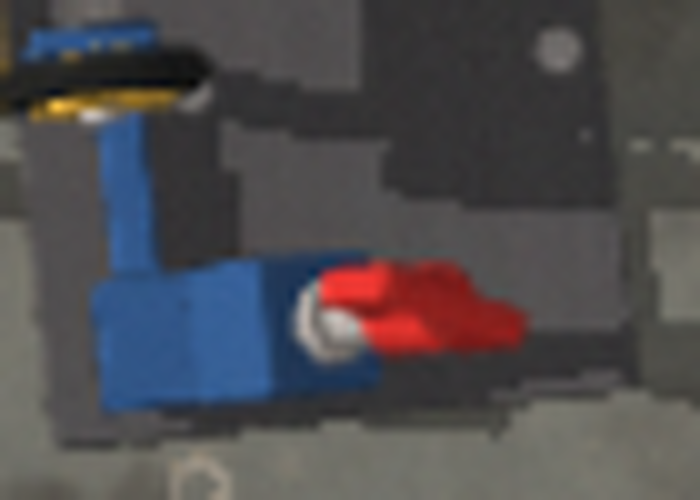

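```bash
python3 - <<'E'
from h import *
import pickle
t,s=pickle.load(open("f2.pkl","rb"))
O=np.array([.6222,-.008,0]);a=np.radians(96);ex=np.array([np.cos(a),np.sin(a),0]);ey=np.array([-ex[1],ex[0],0])
B=np.c_[ex,ey,[0,0,1]]
def red(f,box):
    h=cv2.cvtColor(f["color"],cv2.COLOR_RGB2HSV);m=cv2.inRange(h,(0,140,70),(8,255,255))|cv2.inRange(h,(172,140,70),(180,255,255))
    x0,y0,x1,y1=box;v,u=np.nonzero(m[y0:y1,x0:x1]);return np.c_[u+x0,v+y0]
rt=red(t,(300,185,345,215));rs=red(s,(270,160,300,185))
W=tri(t,rt.mean(0),s,rs.mean(0));print(len(rt),len(rs),"W",W,"stand",(W-O)@B*1000)
print("reproj",proj(t,W),rt.mean(0),proj(s,W),rs.mean(0))
q=(plane(t,rt,W[2])-O)@B*1000
print("ext x",q[:,0].min(),q[:,0].max(),"y",q[:,1].min(),q[:,1].max())
for lo in np.arange(np.floor(q[:,0].min()),q[:,0].max(),5):
    k=(q[:,0]>=lo)&(q[:,0]<lo+5)
    if k.any(): print(lo,q[k,1].min().round(1),q[k,1].max().round(1))
c=t["color"][192:208,308:336];print(c[:,:,0]);
E
```

```text
134 60 W [ 0.49503376 -0.09593472  0.07422436] stand [-74.1605144  135.66129354  74.22435952]
reproj [[321.40519493 199.94930681]] [321.52985075 200.31343284] [[281.96131632 171.7752351 ]] [281.61666667 171.75      ]
ext x -97.38039663153201 -51.057499887296345 y 124.50376803775214 148.15419780581817
-98.0 138.1 148.2
-93.0 134.8 147.6
-88.0 129.4 147.1
-83.0 126.4 146.6
-78.0 126.1 146.0
-73.0 125.3 145.5
-68.0 124.8 147.4
-63.0 124.5 144.4
-58.0 126.2 133.8
-53.0 125.9 133.3
[[ 81  81  81  80  79  82  81  79  83  81  83  81  81  81  79  81  85  83
   81  84  82  83  84  82  83  84  84  85]
 [ 82  82  83  81  80  82  80  82  80  81  83  82  80  82  80  84  85  83
   82  81  83  81  83  86  86  84  83  85]
 [ 81  81  81  81  80  83  82  82  82  80  82  83  78  81  82  80  84  85
   82  83  83  81  82  86  87  85  83  84]
 [ 62  55  52  52  46  45  46  44  55  78  82  81  81  82  79  82  84  84
   84  83  84  82  81  84  86  85  85  83]
 [ 37  34  35  32  33  54  88  98 105 161 152 110 101 111 132 123 117 107
   86  83  84  83  83  87  84  86  84  84]
 [ 33  31  33  29 157 214 225 227
[... 554 characters left out ...]
 36  95 181 120 145 186 189 181 219 219 219 220 220 219 163 142 134 136
  141 142 139 137 135 133 107  89  83  83]
 [ 33  87 172 148 119 157 160 152 181 205 210 209 213 211 193 154 139 134
  128 130 134 141 143 138  86  62  60  62]
 [ 32  45 106 155 116 115 113 108 104 145 173 174 174 170 167 161 128 119
  114 114 115 106 100 102  66  54  53  52]
 [ 31  31  47 110 128 116 108  79  49  61  89  99  93  88  83  85  70  67
   74  68  68  61  60  61  56  53  53  53]
 [ 31  34  31  50  68  62  53  43  34  30  51  55  55  55  51  51  52  55
   56  53  52  53  52  53  54  54  55  53]
 [ 32  35  31  32  34  33  32  31  34  35  51  52  53  52  55  51  51  56
   56  53  53  53  53  52  54  56  56  54]]
```

Call:
{"op": "drive_tool", "data": {
  "deltas": [
    {"tx": -30,"ty": 10,"tz": 0,"yaw": 10},
    {"tx": -30,"ty": 20,"tz": 0,"yaw": 10},
    {"tx": -30,"ty": 20,"tz": 0,"yaw": 10},
    {"tx": -25,"ty": 20,"tz": 0,"yaw": 10},
    {"tx": -15,"ty": 15,"tz": -10,"yaw": 10}
  ],
  "grip": -0.2
}}

```text
time_s: 16.92
tcp_pos: [0.5057, -0.1204, 0.2417]
ee_rot: [1.633, 0.867, -1.599]
contact_force: [-0.9, -0.6, -0.5]
grip_width: 0.0341
```

Call:
{"op": "drive_tool", "data": {
  "deltas": [
    {"tx": -8,"ty": 12,"tz": -20,"yaw": 10},
    {"tx": -2,"ty": 4,"tz": -20,"yaw": 8},
    {"tx": 0,"ty": 0,"tz": -20,"yaw": 0},
    {"tx": 0,"ty": 0,"tz": -10,"yaw": 0},
    {"tx": 0,"ty": 0,"tz": 0,"yaw": 0}
  ]
}}

```text
time_s: 17.55
tcp_pos: [0.4928, -0.101, 0.1703]
ee_rot: [1.403, 1.074, -1.369]
contact_force: [-0.1, 0.7, 1.0]
grip_width: 0.0342
```

```bash
cat > st.py <<'E'
from h import *
import sys
s,R=tool();print(s["time_s"],s["tcp_pos"].round(4),"yaw",np.degrees(np.arctan2(R[1,1],R[0,1])).round(2),s["joint_positions"].round(2),s["contact_force"].round(1),s["torque"].round(2),s["grip_width"])
if len(sys.argv)>1:
    n=sys.argv[1]
    f=grab_frame("scene");crop(f,240,100,310,215,f"pics/{n}.png",7)
    f=grab_frame("top");crop(f,270,150,360,220,f"pics/{n}t.png",8)
E
python3 st.py w2
```

```text
17.55 [ 0.4928 -0.101   0.1703] yaw -14.09 [ 0.62  0.38 -0.67  1.92  0.28  0.92 -0.43] [-0.1  0.7  1. ] [ 0.04  0.03 -0.03] 0.03423413264720915
```

View pics/w2.png

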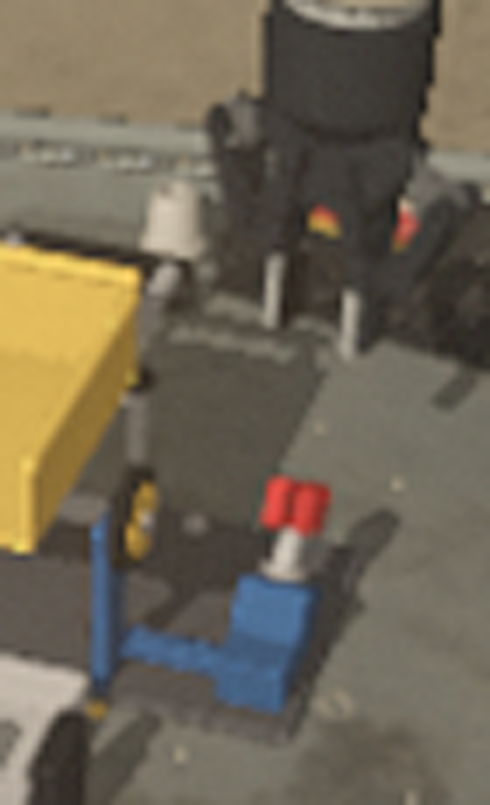

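Call:
{"op": "drive_tool", "data": {
  "deltas": [
    {"tx": 2,"ty": 4,"tz": -15,"yaw": -0.5},
    {"tx": 0,"ty": 0,"tz": -15,"yaw": 0},
    {"tx": 0,"ty": 0,"tz": -15,"yaw": 0},
    {"tx": 0,"ty": 0,"tz": -10,"yaw": 0},
    {"tx": 0,"ty": 0,"tz": 0,"yaw": 0}
  ]
}}

```text
time_s: 18.27
tcp_pos: [0.4958, -0.0967, 0.1125]
ee_rot: [1.411, 1.067, -1.374]
contact_force: [-0.6, -0.1, -0.3]
grip_width: 0.0343
```

```bash
python3 st.py w3
```

```text
18.275 [ 0.4958 -0.0967  0.1125] yaw -14.65 [ 0.57  0.45 -0.63  1.98  0.36  0.8  -0.51] [-0.6 -0.1 -0.3] [0.03 0.03 0.  ] 0.034250086595502716
```

View pics/w3.png

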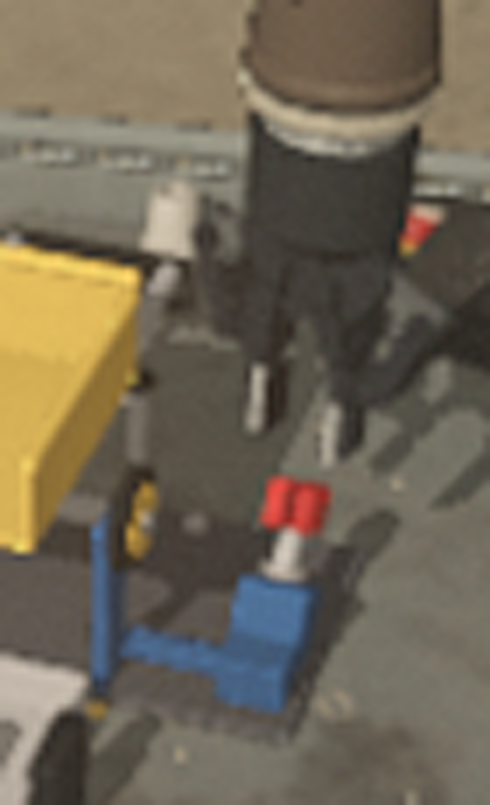

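View pics/w3t.png

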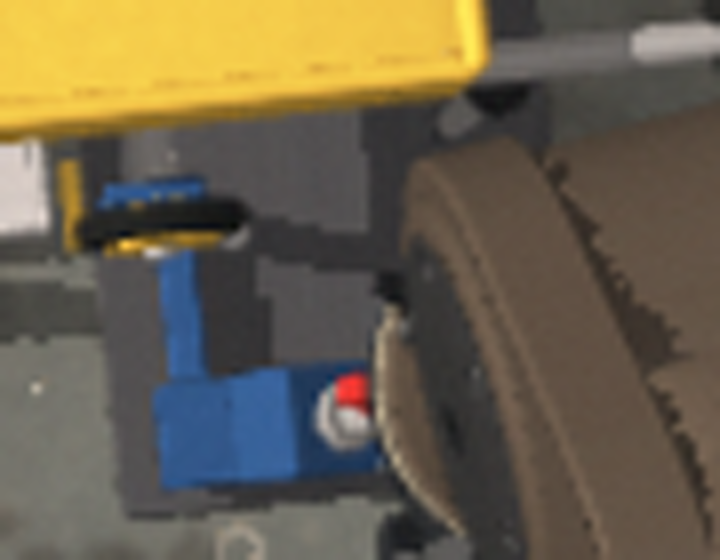

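Call:
{"op": "drive_tool", "data": {
  "deltas": [
    {"tx": 0,"ty": 0,"tz": -12,"yaw": 0},
    {"tx": 0,"ty": 0,"tz": -12,"yaw": 0},
    {"tx": 0,"ty": 0,"tz": -12,"yaw": 0},
    {"tx": 0,"ty": 0,"tz": -8,"yaw": 0},
    {"tx": 0,"ty": 0,"tz": 0,"yaw": 0}
  ]
}}

```text
time_s: 19.0
tcp_pos: [0.4966, -0.097, 0.0667]
ee_rot: [1.412, 1.065, -1.373]
contact_force: [-0.1, 0.9, -0.5]
grip_width: 0.0346
```

```bash
python3 st.py w4
```

```text
19.0 [ 0.4966 -0.097   0.0667] yaw -14.68 [ 0.53  0.51 -0.58  2.02  0.43  0.7  -0.58] [-0.1  0.9 -0.5] [-0.05  0.02  0.02] 0.0345716899396103
```

View pics/w4.png

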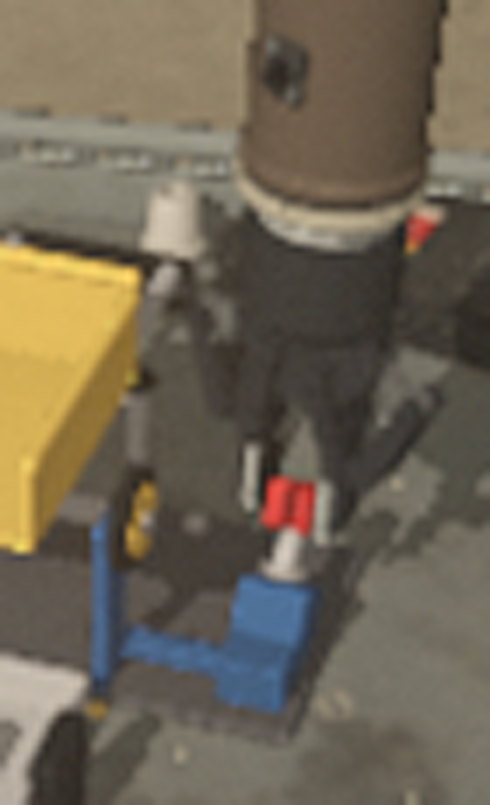

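Call:
{"op": "drive_tool", "data": {
  "deltas": [
    {"tx": -2,"ty": 0.5,"tz": -4,"yaw": 0},
    {"tx": 0,"ty": 0,"tz": 0,"yaw": -6},
    {"tx": 0,"ty": 0,"tz": 0,"yaw": -7},
    {"tx": 0,"ty": 0,"tz": 0,"yaw": -7},
    {"tx": 0,"ty": 0,"tz": 0,"yaw": -7}
  ]
}}

```text
time_s: 19.73
tcp_pos: [0.4954, -0.0968, 0.064]
ee_rot: [1.745, 0.74, -1.705]
contact_force: [-0.3, -0.1, 0.2]
grip_width: 0.0342
```

```bash
python3 st.py
```

```text
19.725 [ 0.4954 -0.0968  0.064 ] yaw -42.53 [ 0.42  0.49 -0.44  2.04  0.35  0.66 -0.99] [-0.3 -0.1  0.2] [ 0.07  0.02 -0.03] 0.034185393560990936
```

Call:
{"op": "drive_tool", "data": {
  "deltas": [
    {"tx": 0,"ty": 0,"tz": -1,"yaw": -7},
    {"tx": 0,"ty": 0,"tz": 0,"yaw": -7},
    {"tx": 0,"ty": 0,"tz": 0,"yaw": -7},
    {"tx": 0,"ty": 0,"tz": 0,"yaw": -7},
    {"tx": 0,"ty": 0,"tz": 0,"yaw": -7}
  ]
}}

```text
time_s: 20.35
tcp_pos: [0.497, -0.0968, 0.064]
ee_rot: [2.125, 0.18, -2.085]
contact_force: [0.6, -0.9, 0.4]
grip_width: 0.0339
```

```bash
python3 st.py w5
```

```text
20.35 [ 0.497  -0.0968  0.064 ] yaw -78.7 [ 0.27  0.46 -0.26  2.04  0.24  0.64 -1.53] [ 0.6 -0.9  0.4] [-0.16 -0.1   0.08] 0.03387791442542129
```

View pics/w5.png

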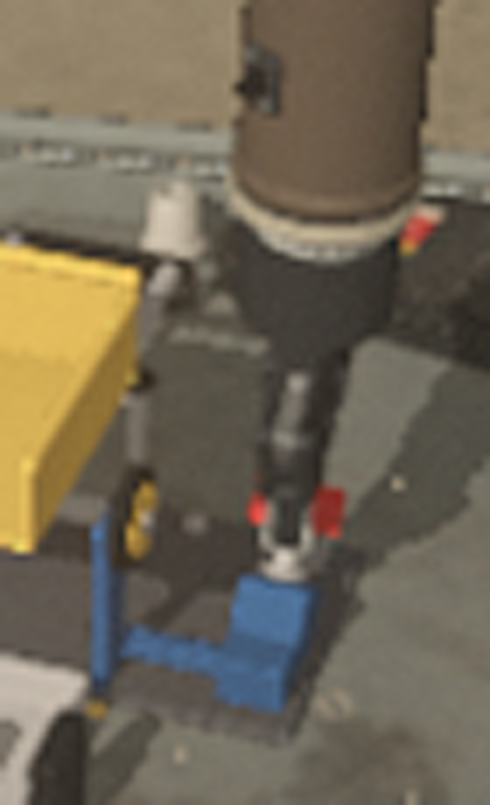

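View pics/w5t.png

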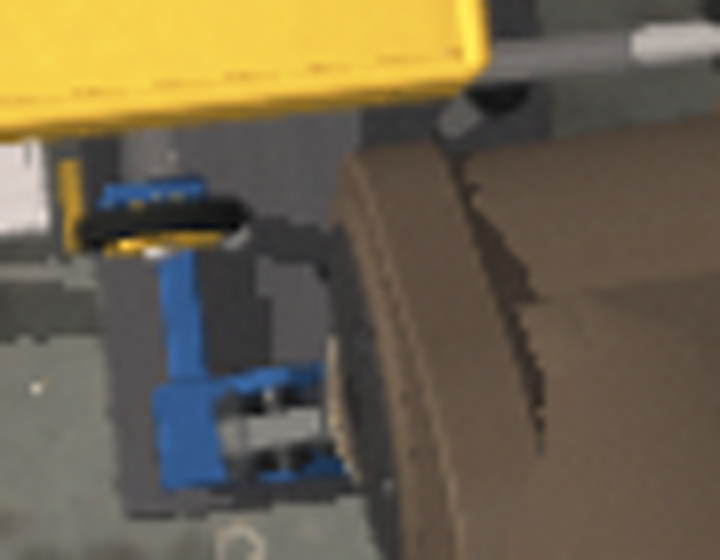

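Call:
{"op": "drive_tool", "data": {
  "deltas": [
    {"tx": 0,"ty": 0,"tz": 0,"yaw": -6},
    {"tx": 0,"ty": 0,"tz": 0,"yaw": -5},
    {"tx": 0,"ty": 0,"tz": 0,"yaw": -4},
    {"tx": 0,"ty": 0,"tz": 0,"yaw": -3}
  ]
}}

```text
time_s: 20.95
tcp_pos: [0.4976, -0.0972, 0.0647]
ee_rot: [-2.197, 0.154, 2.162]
contact_force: [-0.5, -0.6, 0.6]
grip_width: 0.0342
```

```bash
python3 st.py
```

```text
20.95 [ 0.4976 -0.0972  0.0647] yaw -96.29 [ 0.2   0.46 -0.17  2.04  0.18  0.64 -1.78] [-0.5 -0.6  0.6] [-0.18 -0.01  0.07] 0.03416301685815102
```

Call:
{"op": "drive_tool", "data": {
  "deltas": [
    {"tx": 0,"ty": 0,"tz": 0,"yaw": 0},
    {"tx": 0,"ty": 0,"tz": 0,"yaw": 0},
    {"tx": 0,"ty": 0,"tz": 0,"yaw": 0}
  ],
  "grip": -1,
  "grip_force": 20
}}

```text
time_s: 21.32
tcp_pos: [0.4977, -0.0973, 0.0655]
ee_rot: [-2.203, 0.145, 2.165]
contact_force: [-1.0, -0.4, 1.7]
grip_width: 0.0237
```

```bash
python3 st.py w6
```

```text
21.325 [ 0.4977 -0.0973  0.0655] yaw -95.81 [ 0.2   0.46 -0.18  2.04  0.18  0.64 -1.78] [-1.  -0.4  1.7] [ 0.16 -0.03  0.03] 0.023742319644931287
```

View pics/w6.png

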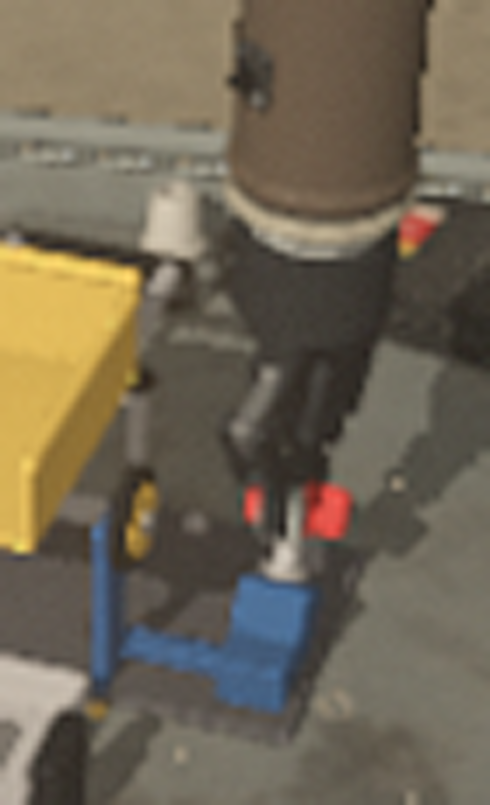

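Call:
{"op": "drive_tool", "data": {
  "deltas": [
    {"tx": 0,"ty": 0,"tz": 0,"yaw": -4},
    {"tx": 0,"ty": 0,"tz": 0,"yaw": -4},
    {"tx": 0,"ty": 0,"tz": 0,"yaw": -4},
    {"tx": 0,"ty": 0,"tz": 0,"yaw": -4}
  ]
}}

```text
time_s: 21.92
tcp_pos: [0.4976, -0.0976, 0.066]
ee_rot: [-2.044, 0.421, 2.019]
contact_force: [-2.0, -4.5, 6.4]
grip_width: 0.0239
```

```bash
python3 st.py
```

```text
21.925 [ 0.4976 -0.0976  0.066 ] yaw -111.43 [ 0.14  0.46 -0.1   2.04  0.13  0.65 -2.  ] [-2.  -4.5  6.4] [0.53 0.96 3.43] 0.02390064459521493
```

Call:
{"op": "drive_tool", "data": {
  "deltas": [
    {"tx": 0,"ty": 0,"tz": 0,"yaw": 1},
    {"tx": 0,"ty": 0,"tz": 0,"yaw": 0},
    {"tx": 0,"ty": 0,"tz": 0,"yaw": 0}
  ],
  "grip": 0.3
}}

```text
time_s: 22.3
tcp_pos: [0.4976, -0.0973, 0.0658]
ee_rot: [-2.057, 0.402, 2.031]
contact_force: [0.5, -0.1, -0.4]
grip_width: 0.0555
```

Call:
{"op": "drive_tool", "data": {
  "deltas": [
    {"tx": 0,"ty": 0,"tz": 15,"yaw": 0},
    {"tx": 0,"ty": 0,"tz": 35,"yaw": 0},
    {"tx": 0,"ty": 0,"tz": 50,"yaw": 0},
    {"tx": -20,"ty": -30,"tz": 50,"yaw": 0},
    {"tx": -10,"ty": -60,"tz": 10,"yaw": 0}
  ]
}}

```text
time_s: 22.92
tcp_pos: [0.4667, -0.184, 0.2334]
ee_rot: [-2.061, 0.391, 2.036]
contact_force: [1.5, -1.2, -1.6]
grip_width: 0.0557
```

Call:
{"op": "drive_tool", "data": {
  "deltas": [
    {"tx": 0,"ty": -60,"tz": 0,"yaw": 5},
    {"tx": 0,"ty": -60,"tz": 0,"yaw": 5},
    {"tx": 0,"ty": -60,"tz": 0,"yaw": 5}
  ]
}}

```text
time_s: 23.3
tcp_pos: [0.4665, -0.3685, 0.2397]
ee_rot: [-2.227, 0.115, 2.174]
contact_force: [1.6, 0.2, 0.5]
grip_width: 0.0558
```

```bash
python3 st.py; python3 - <<'E'
from h import *
import pickle
f=grab_frame("scene");f2=grab_frame("top");pickle.dump((f2,f),open("f3.pkl","wb"))
crop(f,180,120,310,260,"pics/e.png",5);crop(f2,190,90,350,215,"pics/et.png",5);crop(f2,280,170,350,220,"pics/etw.png",10)
E
```

```text
23.3 [ 0.4665 -0.3685  0.2397] yaw -94.1 [ 0.6   0.36 -0.04  1.67  0.03  1.08 -1.1 ] [1.6 0.2 0.5] [ 0.08 -0.04  0.02] 0.055797362377365996
```

View pics/e.png

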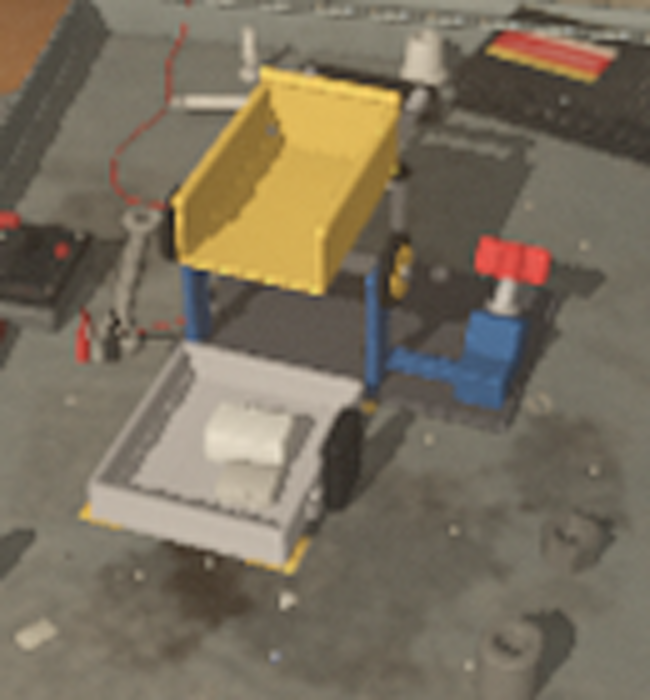

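View pics/et.png

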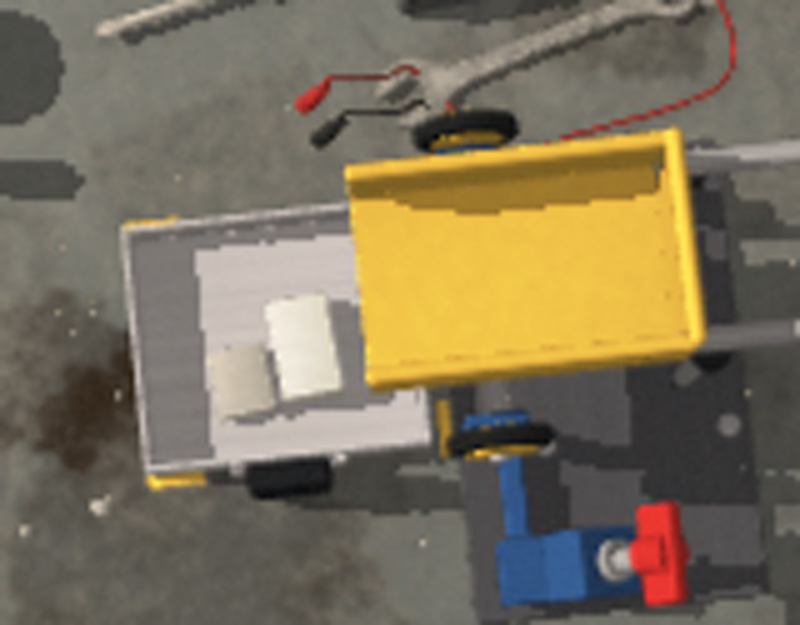

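View pics/etw.png

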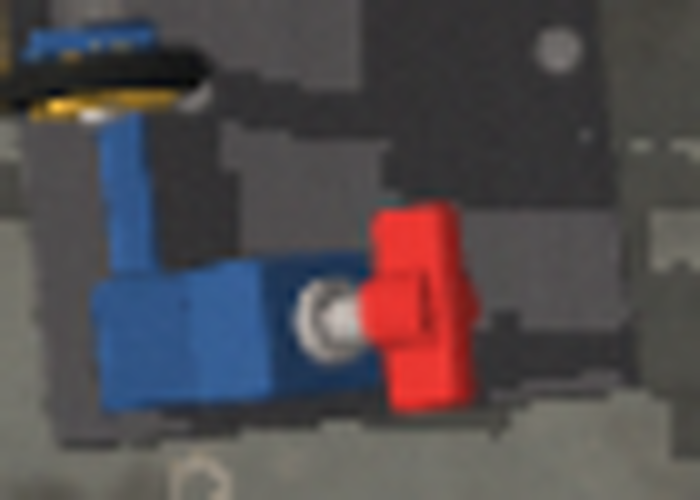

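```bash
python3 - <<'E'
from h import *
import pickle
t0,s0=pickle.load(open("f0.pkl","rb"));t,s=pickle.load(open("f3.pkl","rb"))
d=np.abs(t0["color"].astype(int)-t["color"]).max(2)
print("nut/bushing diff",d[225:262,195:275].max(),"hopper rim diff",(d[115:165,330:366]>40).sum())
e=cv2.cvtColor(t["color"][196:214,308:330],cv2.COLOR_RGB2HSV);m=cv2.inRange(cv2.cvtColor(t["color"],cv2.COLOR_RGB2HSV),(0,140,70),(8,255,255))[185:215,310:335]
v,u=np.nonzero(m);w=plane(t,np.c_[u+310,v+185],.08)[:,:2]
c,ev=np.linalg.eigh(np.cov(w.T));print("wing bar dir",np.degrees(np.arctan2(*ev[::-1,1]))%180,"stand y = 6 (or 186)")
from plant import manip
print(manip.sign_off())
E
```

```text
nut/bushing diff 5 hopper rim diff 0
wing bar dir 5.002349502075219 stand y = 6 (or 186)
the job is handed in; nothing more can be done
None
```

The whole job was carried out in the order asked and handed in at about 23 s of the 72 s allowed. `sign_off` gives no verdict, so the results below are my own checks.

- **Tray:** I carried it by its grip, just clear of the cart top, onto the yellow marks with the grip on the wing-screw side. Measured after release, it sat within about 3 mm of the marks' centre and within about 0.5° of square. That 3 mm is along the tipping direction, and I did not correct it. The tray looked unmoved in the last pictures.
- **Hopper:** I lifted the handle to about 0.7 rad, and both parts slid into the tray. The small steel block lies against the aluminium one. I lowered the hopper still gripped until it rested, then let go. Its rear and handle look the same in the last picture as at the start.
- **Wing screw:** I turned it clockwise from about 0.3 rad until it resisted with 3.4 N m, far above its light friction. In the last picture the bar lies along the axle direction: 5.0° measured against 6° expected.
- **Other things:** the nut and the bushing are unmoved, and the arm ended clear of everything. The largest wrist force I saw was about 12 N.

No check failed. The only disagreements were a few millimetres between the two camera views when locating the tray and marks.

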